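# Change the kitchen swing arm over from mortar to spice tray

### The job

Change the swing arm over from the mortar to the spice tray: unscrew the black clamp knob completely off its threaded stud and keep it in the blue spoon rest, then lift the mortar off the arm and stand it upright on the cork mat. Lower the wooden tray over the arm's stud and pin, either way round, until it sits flush on the carrier, and then stand every steel tin that is there upright on the fitted tray. Leave the pepper mill, the pestle and the oil bottle where they stand.

Things in the scene. Friction and masses are not known exactly. Their poses are not given: they have to be found in the camera images.
- carrier (a point): chrome carrier plate at the end of the wall-hinged swing arm (locked, does not move), 130 mm (x) by 160 mm (y), 10 mm thick; this point is the centre of its flat top face, 90 mm above the tiles. z up, x along the arm to the hinge, y from the plain pin (at y -52.5 mm) to the threaded stud (at y +52.5 mm)
- stud (a point): axis of the brass threaded stud at the carrier's top face; 24 mm over the thread, 35 mm tall; right-hand thread, pitch 8 mm a turn
- pin (a point): axis of the plain locating pin, at the carrier's top face; 24 mm diameter, 14 mm tall with a tapered tip
- knob_mid (a point): black clamp knob: round grip 52 mm across, 25 mm tall, this point its centre; brass skirt 40 mm across reaches 44.5 mm below it. z up the screw axis. 120 g. At the start screwed home on the stud, skirt on the mortar's strap. Turning it anticlockwise from above unscrews it: it rises 8 mm a turn and is free after 2 turns; till then it cannot be pulled off. Turns easily, stays where left
- mortar_mid (a point): blue enamel mortar, bowl 65 mm across, straight-sided in its upper 40 mm; this point on the bowl axis, 37.5 mm above the underside and below the rim. Underneath a fixed steel strap 6 mm thick, 56 mm wide, from y -30 to y +135 mm, with a 28 mm hole for the stud at y +105 mm and one under the bowl for the pin. z up. 0.4 to 0.65 kg, balance about 17 mm along +y
- tray_grip (a point): wooden tray 196 mm (x) by 166 mm (y), floor 10 mm thick, rim 14 mm above it; this point in its upright central grip board (14 mm thick in x, 56 mm long in y, top 56 mm above the underside), 42 mm above the underside. Two 28 mm holes at y +-52.5 mm. z up. 0.45 kg. Takes two tins each side of the board, e.g. at x +-62, y +-45 mm
- tin1_mid (a point): stainless steel tin with snap lid, 56 mm diameter (lid 57), 70 mm tall, about 160 g; this point is its centre, half-way up. May be absent
- tin2_mid (a point): second tin, like the first. May be absent
- tin3_mid (a point): third tin, like the first. May be absent
- mat_top (a point): cork mat, 110 mm (x) by 210 mm (y), 4 mm thick, fixed; this point is the centre of its top face
- rest_floor (a point): round blue ceramic spoon rest, 108 mm over the rim, 16 mm tall, with a short handle; fixed. This point is the centre of its inner floor, 5 mm above the tiles; the flat floor is about 80 mm across
- mill_mid (a point): red acrylic pepper mill, 58 mm diameter, 190 mm tall, standing; this point 90 mm up. Bystander
- pestle_mid (a point): marble pestle standing on its thick end, 48 mm diameter, 140 mm tall; this point half-way up. Bystander
- oil_mid (a point): green glass oil bottle, 62 mm diameter, 190 mm tall; this point half-way up. Bystander
There are look-alikes about, which are no part of the job. Leave any green or red look-alike of the part that bears tin3_mid alone.

How it is judged:
By the outcome, as a careful person would: the job done as asked, in the order asked, and still so for the second after the job is handed in, with the robot touching nothing.
Of tin1, tin2, tin3 only 1 to 3 are there at a start; the rules pass over those that are not, and their reading is None.
At some moment in a run one of tin1, tin2, tin3 may be knocked a few centimetres aside while the robot is not near it.
It also fails if it takes over 210 s, if anything falls off the work surface, if the arm or the gripper's body presses on something with over 40 N, if the wrist force passes 120 N, or if a joint passes its speed limit or range.

### The arm

A 6-joint arm with a two-finger parallel gripper is mounted at the origin on the work surface. World frame = base frame: x ahead of the robot, y to its left, z up, the work surface at z = 0. Lengths are in mm, angles in rad, forces in N, time in s.
With the tool pointing down it reaches from about 275 to 1000 mm from the base axis. Payload 8.4 kg.
Tool frame: the origin (TCP) lies at the very end of the fingers, on their centre line; the grasp point (between the pads) lies 19 mm behind it; x points along the fingers, y is the direction in which the jaws open and shut, and the axes are right-handed (so a half turn about x gives the same grasp; the last joint's range is limited). The gripper opens to 85 mm and grips with 20 to 120 N. Pads are 22 mm wide; open, the fingers measure 114 mm over their backs; the gripper's body (76 mm by 85 mm) begins 54 mm behind the grasp point. The pads swing forward as they close: fully open they stand 13 mm farther back than shut.
Start: joints at [1.142, 0.353, 1.633, -0, 1.155, -0.002], TCP at [258.724, 568.937, 210.581] pointing down, gripper open.
Joint ranges: [-2.63, 2.63], [-0.92, 2.1], [0.06, 2.66], [-1.3, 4.44], [0, 2.69], [-3.02, 3.02]. Speed limits (rad/s): [2.22, 2.22, 2.79, 3.14, 3.14, 3.14].

### API

Orientations are given as [roll, pitch, yaw] about the fixed x, y, z axes, in that order (R = Rz(yaw) Ry(pitch) Rx(roll)).
In Python, from rig import r, grab_frame, camera_params, sign_off gives the robot as it stands.
- The arm moves only by the tool drive_tool, never from a script. Its argument "rows" is one flat list of numbers, 7 for each row, row after row: the shift along the tool's x, y, z in mm, then the turn, a rotation vector about the tool's x, y, z in degrees, then the opening in per cent of the stroke, from 0 (shut) to 100 (fully open). In form: [x, y, z, rx, ry, rz, fingers, x, y, z, rx, ry, rz, fingers, ...]. A call has 1 to 10 rows; each row is the pose to reach, as a shift and turn from the pose measured when the call began, along the tool's axes at that moment; what a row does not reach only later rows make up. A row lasts 1/8 s, in which the tool goes at most 62.5 mm and 10.7 degrees, less where a joint would pass 70% of its speed; a pose out of reach is approached as far as the arm can. A call with a gripper value outside its range is refused whole. The fingers move at their own pace and stop on an object; "newtons" is the grip in N (left out, the last holds). Time passes only in rows, so rows that repeat a pose let the fingers close. It gives the time, the measured TCP pose, the force and the opening at its end, in the units of the state.
- r.sense(): the state, without advancing time (a new reading comes with each control period).
- grab_frame(name): name is "scene" or "top" or "wrist"; returns the picture (400x640x3 uint8, red, green, blue); there is no depth.
- camera_params(name): a dict with "vertical_fov" (degrees; the focal length in pixels is half the picture's height over the tangent of half this angle, whatever the lens; pixels are square), "cx", "cy" (the principal point, pixels), "pose" (4x4, takes a point from camera to world coordinates); the wrist camera has in their place "tool_from_camera" (4x4, takes a point from camera to tool coordinates, whose origin is the TCP and whose axes are the tool frame's). Camera axes: x right, y down, z forward; pixel columns grow to the right and rows downward; lengths in mm; the calibration is good to about 2 mm. A picture is of the moment at which its call begins: read the wrist's pose just before it. camera_params takes no time and is no camera call.
- sign_off(): hands the job in, once; it reports no verdict.
The state is a dict: "clock": time; "qpos": joint angles; "qvel": joint speeds; "joint_efforts": joint torques, N m; "eef_pos": TCP position; "tcp_rot": TCP orientation; "contact_force": force on the tool from outside, world axes, zero at the start; "wrist_torque": the same for the moment, N m; "opening": opening from 0.0 (shut) to 1.0 (fully open).
Only numpy, scipy, OpenCV 4.12 (cv2) and the standard library are available. Lean on these libraries where they do the work, as an engineer would, in place of code of your own. Each camera call takes 0.05 s, during which the arm holds its last target.

## Working session

There is one attempt and no reset: what is moved stays moved. The work goes in short steps, Python scripts to look and compute and a tool call to move; the robot and the scene stay as the last step left them, time stands still between calls to the robot, and variables do not carry over. Pictures are saved under pics/ and viewed, and the job is handed in when it is done.

Besides the shell and the picture viewer there is one more tool, called after ">>>" as a command line: name --argument value ..., lists and objects as JSON in quotes. drive_tool: Moves the arm, as the interface text tells. Its arguments: {"type":"object","properties":{"rows":{"type":"array","items":{"type":"number"}},"newtons":{"type":"number"}},"required":["rows"]}

```bash
ls; mkdir -p pics; python3 - <<'E'
from rig import r, grab_frame, camera_params
import cv2
for n in ["scene","top","wrist"]:
    s=r.sense(); im=grab_frame(n); cv2.imwrite(f"pics/a_{n}.png",im[:,:,::-1]); print(n,camera_params(n))
print(r.sense())
E
```

```text
pics
scene {'vertical_fov': 51.038857346358924, 'cx': 318.87543980634115, 'cy': 205.19346993132874, 'pose': array([[ 6.64576481e-01,  5.90443167e-01, -4.57946467e-01,
         1.04655024e+03],
       [ 7.47220190e-01, -5.24894559e-01,  4.07612181e-01,
        -4.79530563e+02],
       [ 2.98217870e-04, -6.13076315e-01, -7.90023635e-01,
         1.03117093e+03],
       [ 0.00000000e+00,  0.00000000e+00,  0.00000000e+00,
         1.00000000e+00]])}
top {'vertical_fov': 56.75434332893266, 'cx': 321.86132565498315, 'cy': 201.1485441823114, 'pose': array([[ 2.02747781e-02, -9.97094535e-01,  7.34262944e-02,
         4.39497031e+02],
       [-9.99788491e-01, -1.99664461e-02,  4.93087033e-03,
        -3.62749267e+01],
       [-3.45048171e-03, -7.35107364e-02, -9.97288457e-01,
         1.12856188e+03],
       [ 0.00000000e+00,  0.00000000e+00,  0.00000000e+00,
         1.00000000e+00]])}
wrist {'vertical_fov': 61.32168931790793, 'cx': 324.54782267956915, 'cy': 200.55558246802394, 'tool_from_camera': array([[ 9.02045109e-05, -2.70862125e-01,  9.62618149e-01,
        -1.63337023e+02],
       [ 9
[... 203 characters left out ...]
0.00000000e+00,
         1.00000000e+00]])}
{'clock': 0.15, 'qpos': array([ 1.14157120e+00,  3.53491938e-01,  1.63396552e+00, -1.57741091e-05,
        1.15521188e+00, -2.42093232e-03]), 'qvel': array([ 0.00122226, -0.0021959 , -0.00205503, -0.00024304,  0.00102465,
        0.0007902 ]), 'joint_efforts': array([-1.36189504e-05, -6.05635071e+01, -3.42336452e+01,  3.97190718e-05,
        6.23759712e-03, -5.51824229e-06]), 'eef_pos': array([258.58087173, 568.56920325, 210.03140896]), 'tcp_rot': array([-1.5598209 ,  1.56971954, -1.98661872]), 'contact_force': array([ 0.33211696, -0.01595485, -0.40799485]), 'wrist_torque': array([0.05615818, 0.04150349, 0.00165637]), 'opening': 1.0006949545528858}
```

View pics/a_scene.png

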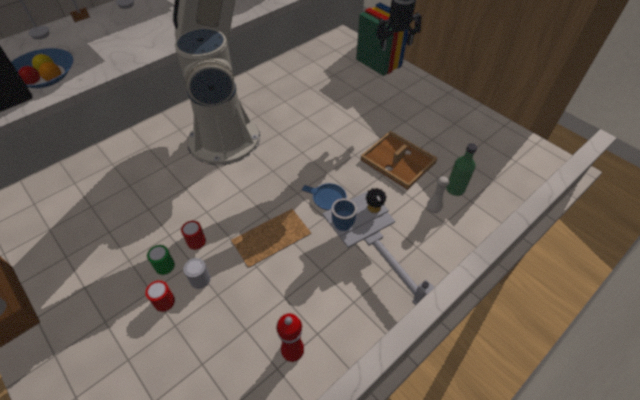

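View pics/a_top.png

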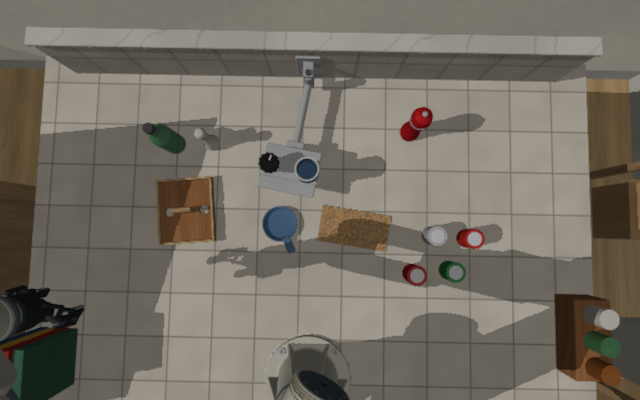

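View pics/a_wrist.png

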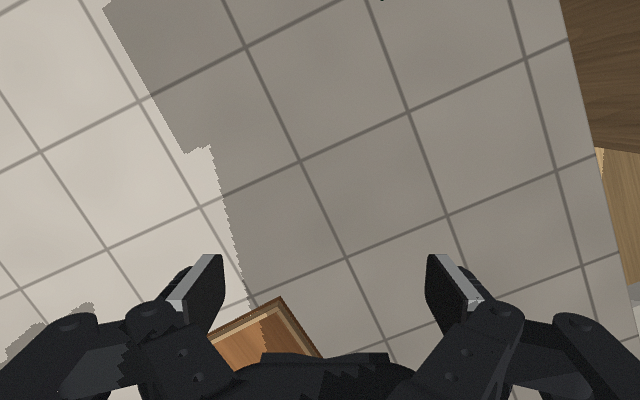

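The top view shows the carrier with knob (268,162) and mortar (307,169), the mat (355,228), the rest (280,223) and the tray (186,210). The tins are silver (435,236), red (470,239) and (415,274), and green (453,271). I'll enlarge these areas and calculate positions.

```bash
cat > h.py <<'E'
from rig import r, grab_frame, camera_params
import numpy as np, cv2
from scipy.spatial.transform import Rotation as R
def toolT():
    s=r.sense(); T=np.eye(4); T[:3,:3]=R.from_euler('xyz',s['tcp_rot']).as_matrix(); T[:3,3]=s['eef_pos']; return T
def campose(n,T=None):
    p=camera_params(n)
    M=p['pose'] if n!='wrist' else (toolT() if T is None else T)@p['tool_from_camera']
    return p,200/np.tan(np.radians(p['vertical_fov']/2)),M
def px2w(n,u,v,z,T=None):
    p,f,M=campose(n,T); d=M[:3,:3]@np.array([(u-p['cx'])/f,(v-p['cy'])/f,1]); o=M[:3,3]
    return o+d*(z-o[2])/d[2]
def w2px(n,P,T=None):
    p,f,M=campose(n,T); c=M[:3,:3].T@(np.asarray(P,float)-M[:3,3]); return np.array([p['cx']+f*c[0]/c[2],p['cy']+f*c[1]/c[2]])
def snap(n,name):
    T=toolT(); im=grab_frame(n)[:,:,::-1].copy(); cv2.imwrite(f'pics/{name}.png',im); np.save(f'pics/{name}.npy',T); return im,T
def crop(im,name,u0,v0,u1,v1,k):
    cv2.imwrite(f'pics/{name}.png',cv2.resize(im[v0:v1,u0:u1],None,fx=k,fy=k,interpolation=cv2.INTER_CUBIC))
# target pose: tcp p, tool x dir down, jaw axis (tool y) at world angle a(deg)
def rel(p,a,T=None):
    T=toolT() if T is None else T
    x=np.array([0,0,-1.]); y=np.array([np.cos(np.radians(a)),np.sin(np.radians(a)),0]); z=np.cross(x,y)
    Rt=np.stack([x,y,z],1)
    sh=T[:3,:3].T@(np.asarray(p,float)-T[:3,3]); rv=np.degrees(R.from_matrix(T[:3,:3].T@Rt).as_rotvec())
    return np.round(sh,1),np.round(rv,2)
def st():
    s=r.sense(); T=toolT(); print('t',round(s['clock'],2),'tcp',s['eef_pos'].round(1),'yaw_y',np.degrees(np.arctan2(T[1,1],T[0,1])).round(2),'xdir',T[:3,0].round(3),'F',s['contact_force'].round(1),'M',s['wrist_torque'].round(2),'op',round(s['opening'],3),'q',s['qpos'].round(2))
E
python3 - <<'E'
from h import *
im=cv2.imread('pics/a_top.png')
crop(im,'b1',230,130,410,270,4)
crop(im,'b2',390,210,500,300,6)
crop(im,'b3',140,110,240,260,4)
for n,u,v,z in [('silver',435,236,70),('knob',268,162,151),('mortar',307,169,165),('tray grip',190,210,56),('rest',280,222,16),('mat',355,228,4),('red',470,239,70),('red2',415,274,70),('green',453,271,70)]:
    P=px2w('top',u,v,z); print(n,P.round(0),w2px('scene',P).round(0))
st()
E
```

```text
silver [ 425. -355.   70.] [196. 265.]
knob [613. 114. 151.] [376. 195.]
mortar [594.   9. 165.] [344. 208.]
tray grip [485. 351.  56.] [395. 153.]
rest [456.  94.  16.] [330. 197.]
mat [ 443. -133.    4.] [270. 236.]
red [ 418. -454.   70.] [161. 286.]
red2 [ 316. -298.   70.] [193. 228.]
green [ 327. -405.   70.] [161. 252.]
t 0.15 tcp [258.6 568.6 210. ] yaw_y 65.55 xdir [-0.    -0.001 -1.   ] F [ 0.3 -0.  -0.4] M [0.06 0.04 0.  ] op 1.001 q [ 1.14  0.35  1.63 -0.    1.16 -0.  ]
```

View pics/b1.png

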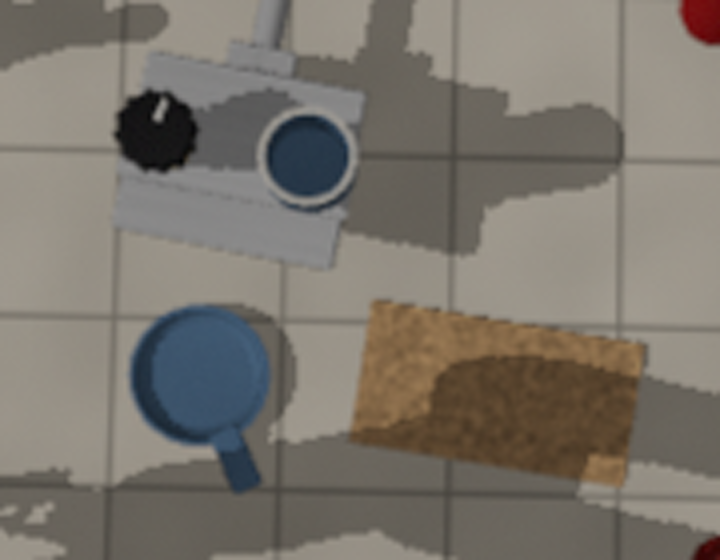

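View pics/b2.png

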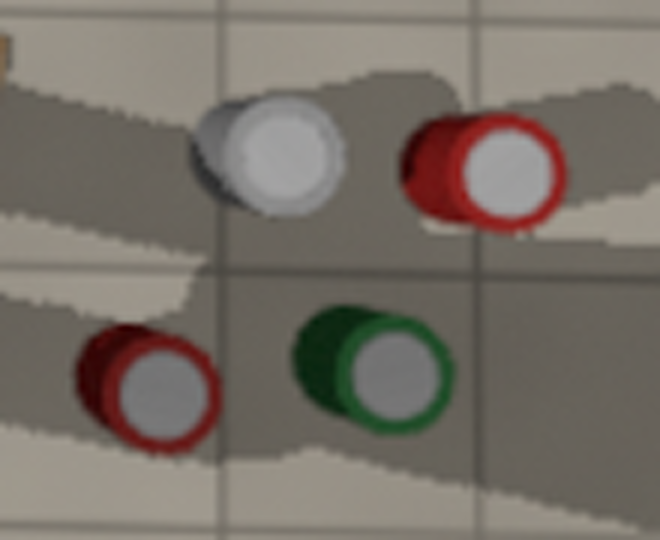

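View pics/b3.png

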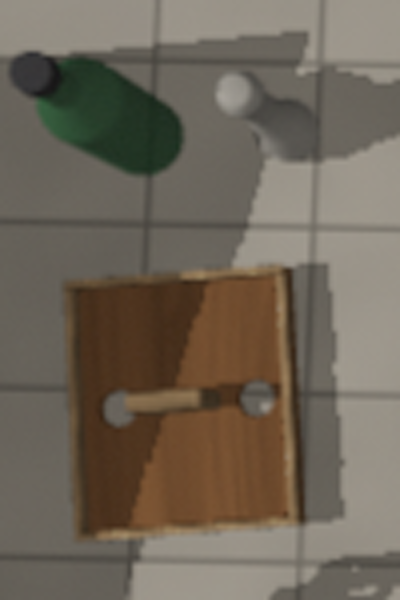

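The steel tin is the all-silver one at top (435,236). The red and green ones are look-alikes, and no other plain steel tin shows. Next I'll look at the carrier from above with the wrist camera.

```bash
python3 - <<'E'
from h import *
print(rel([600,80,300],10))
E
```

```text
(array([ -89.6, -303.5,  513. ]), array([5.555e+01, 3.000e-02, 6.000e-02]))
```

>>> drive_tool --rows '[-45,0,0,0,0,0,100,-90,-30,40,8,0,0,100,-90,-60,100,16,0,0,100,-90,-100,160,24,0,0,100,-90,-130,220,32,0,0,100,-90,-165,280,40,0,0,100,-90,-200,340,48,0,0,100,-90,-240,400,55.5,0,0,100,-90,-275,460,55.5,0,0,100,-90,-303.5,513,55.5,0,0,100]'

```text
clock: 1.4
eef_pos: [571.2, 118.8, 300.3]
tcp_rot: [-0.653, 1.57, -2.049]
contact_force: [-1.0, 0.8, -0.4]
opening: 0.998
```

```bash
python3 - <<'E'
from h import *
st(); print(rel([600,80,300],10))
E
```

```text
t 1.4 tcp [571.2 118.8 300.3] yaw_y 10.04 xdir [-0.    -0.001 -1.   ] F [-1.   0.8 -0.4] M [ 0.02 -0.   -0.  ] op 0.998 q [ 0.2   0.22  1.62 -0.    1.31  0.03]
(array([ 0.3, 21.6, 43.2]), array([0.04, 0.04, 0.03]))
```

>>> drive_tool --rows '[0,21.6,43,0,0,0,100,0,21.6,43,0,0,0,100,0,21.6,43,0,0,0,100]'

```text
clock: 1.78
eef_pos: [599.5, 80.4, 299.8]
tcp_rot: [-1.419, 1.569, -2.815]
contact_force: [0.3, -1.5, -0.2]
opening: 1.0
```

```bash
python3 - <<'E'
from h import *
st(); im,T=snap('wrist','c1')
st()
E
```

```text
t 1.77 tcp [599.5  80.4 299.8] yaw_y 10.0 xdir [-0.002 -0.001 -1.   ] F [ 0.3 -1.5 -0.2] M [0.03 0.01 0.01] op 1.0 q [ 0.13  0.25  1.57 -0.    1.32 -0.04]
t 1.82 tcp [599.3  80.9 300.1] yaw_y 10.06 xdir [-0.001 -0.001 -1.   ] F [-0.  -0.8 -0.5] M [0.   0.02 0.01] op 1.0 q [ 0.13  0.25  1.57 -0.    1.32 -0.04]
```

View pics/c1.png

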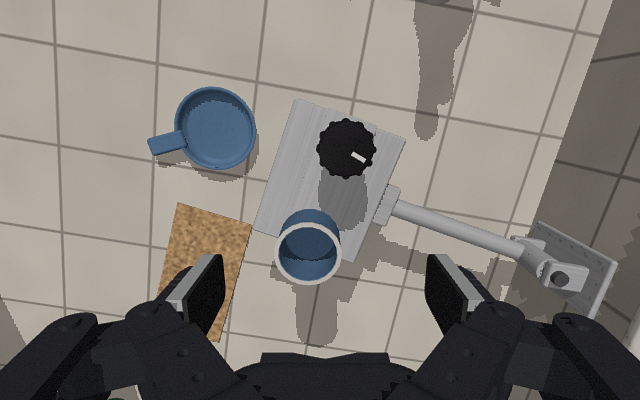

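The wrist view shows the knob at (346,149), the mortar rim at (308,254), the rest at (215,128), and carrier corners near (298,99), (405,140), (352,261) and (252,229).

```bash
python3 - <<'E'
from h import *
T=np.load('pics/c1.npy'); im=cv2.imread('pics/c1.png')
crop(im,'c1z',240,85,420,290,3)
# knob blob
m=(im.max(2)<60).astype(np.uint8); m[230:]=0
n,l,s,c=cv2.connectedComponentsWithStats(m)
for i in range(1,n):
    if s[i][4]>800: print(s[i],c[i])
g=lambda u,v,z: px2w('wrist',u,v,z,T).round(1)
print('knob',g(346,149,153),g(346,149,140.5)); print('mortar',g(308,254,165),g(308,254,171))
C=[g(*p,90) for p in [(298,99),(405,140),(352,261),(252,229)]]
print(C); C=np.array(C)
print('center',C.mean(0)); e=C[1]-C[0]; print(np.degrees(np.arctan2(e[1],e[0])),np.linalg.norm(C[1]-C[0]),np.linalg.norm(C[3]-C[0]))
print('rest',g(216,127,16),'stud diff mortar')
E
```

```text
[ 316  118   60   61 2523] [345.14268728 147.87475228]
knob [612.6 113.6 153. ] [613.6 112.2 140.5]
mortar [594.8   9.9 165. ] [594.7  12.6 171. ]
[array([557.6, 149.5,  90. ]), array([679.4, 127.5,  90. ]), array([650.7, -24.6,  90. ]), array([526.7,  -4.8,  90. ])]
center [603.6  61.9  90. ]
-10.238599029563234 123.77091742408629 157.36359172311745
rest [452.3  96.9  16. ] stud diff mortar
```

View pics/c1z.png

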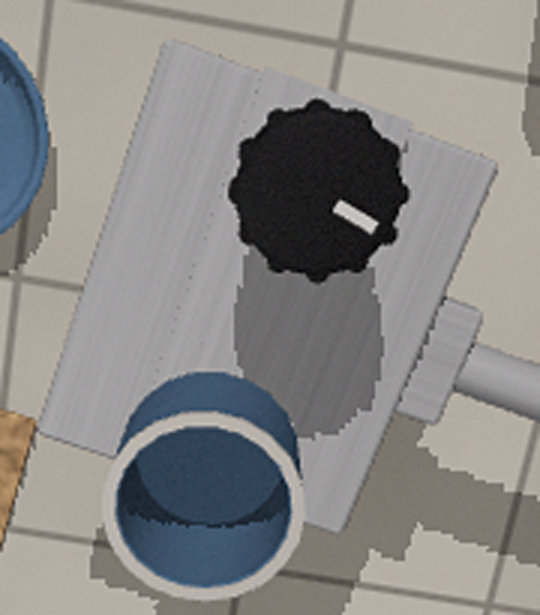

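```bash
python3 - <<'E'
from h import *
print(rel([612.5,114,121],10))
E
```

```text
(array([179. ,  19. , -30.3]), array([0.06, 0.02, 0.08]))
```

>>> drive_tool --rows '[30,19,-30,0,0,0,100,80,19,-30,0,0,0,100,120,19,-30,0,0,0,100,150,19,-30,0,0,0,100,170,19,-30.3,0,0,0,100,179,19,-30.3,0,0,0,100,179,19,-30.3,0,0,0,100,179,19,-30.3,0,0,0,90]'

```text
clock: 2.82
eef_pos: [613.0, 114.4, 122.1]
tcp_rot: [0.664, 1.57, -0.731]
contact_force: [-0.1, -0.7, -0.3]
opening: 0.9
```

```bash
python3 - <<'E'
from h import *
st(); im,T=snap('wrist','c2'); print(rel([612.5,114,121],10))
E
```

```text
t 2.83 tcp [613.  114.4 122.1] yaw_y 10.08 xdir [ 0. -0. -1.] F [-0.1 -0.7 -0.3] M [0.05 0.01 0.03] op 0.9 q [ 0.18  0.44  1.71 -0.    0.99  0.01]
(array([ 1.1, -0.7,  0.2]), array([ 0.07,  0.01, -0.02]))
```

View pics/c2.png

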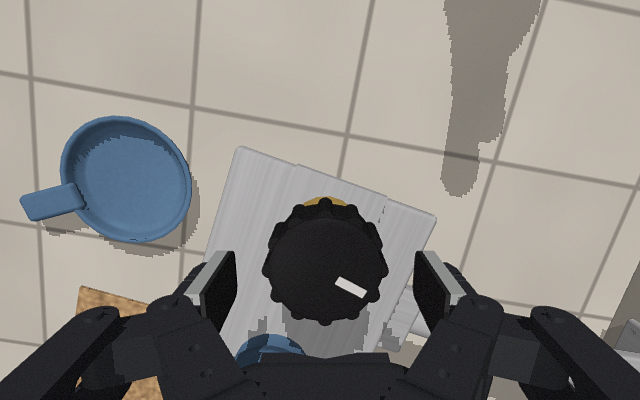

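```bash
python3 - <<'E'
from h import *
T=np.load('pics/c2.npy')
print(w2px('wrist',[613,114.4,153],T), px2w('wrist',325,264,153,T))
E
```

```text
[326.27156729 270.3602599 ] [611.9262395 117.2776127 153.       ]
```

>>> drive_tool --rows '[1,-0.6,0,0,0,0,60,1,-0.6,0,0,0,0,50,1,-0.6,0,0,0,0,50,1,-0.6,0,0,0,0,50]' --newtons 60

```text
clock: 3.38
eef_pos: [613.0, 114.3, 122.4]
tcp_rot: [1.459, 1.569, 0.064]
contact_force: [-1.9, 0.2, 7.1]
opening: 0.573
```

```bash
python3 - <<'E'
from h import *
st()
E
```

```text
t 3.38 tcp [613.  114.3 122.4] yaw_y 10.06 xdir [ 0.002  0.    -1.   ] F [-1.9  0.2  7.1] M [-0.04  0.49 -0.01] op 0.573 q [ 0.18  0.44  1.71 -0.    0.98  0.01]
```

>>> drive_tool --rows '[0,0,0,-9,0,0,50,-0.2,0,0,-18,0,0,50,-0.5,0,0,-27,0,0,50,-0.7,0,0,-36,0,0,50,-1,0,0,-45,0,0,50,-1.2,0,0,-54,0,0,50,-1.4,0,0,-63,0,0,50,-1.6,0,0,-72,0,0,50,-1.8,0,0,-81,0,0,50,-2,0,0,-90,0,0,50]'

```text
clock: 4.62
eef_pos: [612.6, 113.7, 124.2]
tcp_rot: [-0.873, 1.57, -0.692]
contact_force: [0.6, -1.4, -1.0]
opening: 0.567
```

```bash
python3 - <<'E'
from h import *
st(); im,T=snap('wrist','c3'); st()
E
```

```text
t 4.62 tcp [612.6 113.7 124.2] yaw_y 100.35 xdir [ 0.001 -0.001 -1.   ] F [ 0.6 -1.4 -1. ] M [-0.43  0.09 -0.02] op 0.567 q [ 0.18  0.44  1.71 -0.    0.99 -1.57]
t 4.67 tcp [612.7 113.7 124.3] yaw_y 100.77 xdir [ 0.001 -0.001 -1.   ] F [-0.1 -2.3 -0.9] M [-0.41  0.02 -0.  ] op 0.576 q [ 0.18  0.44  1.71 -0.    0.99 -1.58]
```

View pics/c3.png

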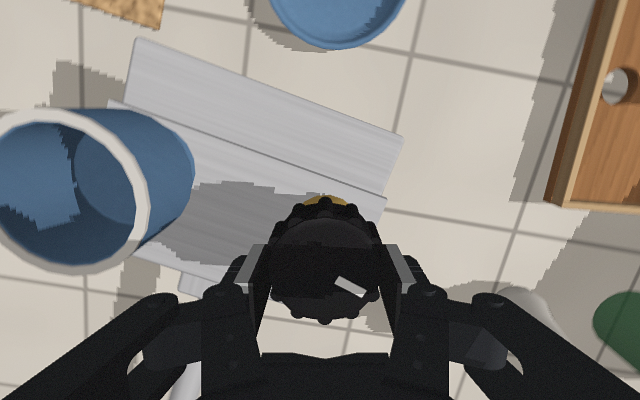

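The knob turns with the gripper, since the mark sits at (350,287) in both frames, and the forces are small. I'll keep turning.

>>> drive_tool --rows '[-0.2,0,0,-10,0,0,50,-0.5,0,0,-20,0,0,50,-0.7,0,0,-30,0,0,50,-0.9,0,0,-40,0,0,50,-1.1,0,0,-50,0,0,50,-1.3,0,0,-60,0,0,50,-1.6,0,0,-70,0,0,50,-1.7,0,0,-77,0,0,50,-1.7,0,0,-77,0,0,80,-1.7,0,0,-77,0,0,80]'

```text
clock: 5.92
eef_pos: [612.7, 113.8, 126.1]
tcp_rot: [-1.9, 1.57, -0.372]
contact_force: [-0.4, 0.4, -0.7]
opening: 0.803
```

```bash
python3 - <<'E'
from h import *
st()
E
```

```text
t 5.92 tcp [612.7 113.8 126.1] yaw_y 177.56 xdir [ 0.001 -0.    -1.   ] F [-0.4  0.4 -0.7] M [ 0.03 -0.02  0.01] op 0.803 q [ 0.18  0.44  1.71 -0.    0.99 -2.92]
```

>>> drive_tool --rows '[0,0,0,10.7,0,0,80,0,0,0,21.4,0,0,80,0,0,0,32,0,0,80,0,0,0,43,0,0,80,0,0,0,53.5,0,0,80,0,0,0,64,0,0,80,0,0,0,75,0,0,80,0,0,0,85.5,0,0,80,0,0,0,96,0,0,80,0,0,0,107,0,0,80]'

```text
clock: 7.18
eef_pos: [612.7, 113.9, 126.2]
tcp_rot: [0.157, 1.57, -0.187]
contact_force: [0.7, -0.4, 1.0]
opening: 0.804
```

>>> drive_tool --rows '[0,0,0,10.7,0,0,80,0,0,0,21.4,0,0,80,0,0,0,32,0,0,80,0,0,0,43,0,0,80,0,0,0,53.5,0,0,80,0,0,0,64,0,0,80,0,0,0,75,0,0,80,0,0,0,85.5,0,0,80,0,0,0,96,0,0,80,0,0,0,107,0,0,80]'

```text
clock: 8.43
eef_pos: [612.8, 114.0, 126.3]
tcp_rot: [2.158, 1.569, -0.058]
contact_force: [-0.0, 0.5, 0.2]
opening: 0.802
```

>>> drive_tool --rows '[0,0,0,10.7,0,0,80,0,0,0,21.4,0,0,80,0,0,0,32,0,0,80,0,0,0,43,0,0,80,0,0,0,53.5,0,0,80,0,0,0,64,0,0,80,0,0,0,75,0,0,80,0,0,0,85.5,0,0,80,0,0,0,96,0,0,80,0,0,0,107,0,0,80]'

```text
clock: 9.68
eef_pos: [612.8, 114.1, 126.4]
tcp_rot: [-2.158, 1.569, 0.037]
contact_force: [0.4, 0.7, 0.3]
opening: 0.803
```

```bash
python3 - <<'E'
from h import *
st(); T=toolT(); print(rel([612.8,114,126],np.degrees(np.arctan2(T[1,1],T[0,1]))))
E
```

```text
t 9.68 tcp [612.8 114.1 126.4] yaw_y -144.24 xdir [ 0.002  0.    -1.   ] F [0.4 0.7 0.3] M [-0.02 -0.   -0.02] op 0.803 q [ 0.18  0.44  1.71 -0.    0.99  2.7 ]
(array([ 0.4,  0.1, -0.1]), array([-0.  , -0.05,  0.07]))
```

>>> drive_tool --rows '[0.4,0,0,0,0,0,50,0.4,0,0,0,0,0,50,0.4,0,0,0,0,0,50,0,0,0,-10,0,0,50,-0.2,0,0,-20,0,0,50,-0.4,0,0,-30,0,0,50,-0.6,0,0,-40,0,0,50,-0.8,0,0,-50,0,0,50,-1,0,0,-60,0,0,50,-1.2,0,0,-70,0,0,50]'

```text
clock: 10.92
eef_pos: [613.4, 113.8, 128.2]
tcp_rot: [2.716, 1.568, -0.143]
contact_force: [0.8, -2.3, 5.2]
opening: 0.568
```

>>> drive_tool --rows '[-0.2,0,0,-10,0,0,50,-0.5,0,0,-20,0,0,50,-0.7,0,0,-30,0,0,50,-0.9,0,0,-40,0,0,50,-1.1,0,0,-50,0,0,50,-1.3,0,0,-60,0,0,50,-1.6,0,0,-70,0,0,50,-1.8,0,0,-80,0,0,50,-2,0,0,-90,0,0,50,-2.2,0,0,-100,0,0,50]'

```text
clock: 12.18
eef_pos: [613.9, 113.8, 130.9]
tcp_rot: [1.041, 1.567, -0.066]
contact_force: [0.9, -0.0, 4.1]
opening: 0.571
```

>>> drive_tool --rows '[-0.2,0,0,-10,0,0,50,-0.5,0,0,-20,0,0,50,-0.7,0,0,-30,0,0,50,-0.9,0,0,-40,0,0,50,-1.1,0,0,-50,0,0,50,-1.3,0,0,-60,0,0,50,-1.6,0,0,-70,0,0,50,-1.8,0,0,-80,0,0,50,-2,0,0,-90,0,0,50,-2.2,0,0,-100,0,0,50]'

```text
clock: 13.42
eef_pos: [613.7, 114.2, 133.3]
tcp_rot: [-0.545, 1.567, 0.101]
contact_force: [-1.3, 1.3, 3.3]
opening: 0.57
```

```bash
python3 - <<'E'
from h import *
st()
E
```

```text
t 13.43 tcp [613.7 114.2 133.3] yaw_y 126.97 xdir [ 0.004  0.    -1.   ] F [-1.3  1.3  3.3] M [0.29 0.32 0.01] op 0.57 q [ 0.18  0.43  1.71 -0.    1.   -2.03]
```

>>> drive_tool --rows '[-0.2,0,0,-10,0,0,50,-0.4,0,0,-20,0,0,50,-0.5,0,0,-30,0,0,50,-0.7,0,0,-40,0,0,50,-0.9,0,0,-50,0,0,50,-0.9,0,0,-50,0,0,80,-0.9,0,0,-50,0,0,80,-0.9,0,0,-40,0,0,80,-0.9,0,0,-30,0,0,80]'

```text
clock: 14.55
eef_pos: [613.7, 114.1, 134.0]
tcp_rot: [-1.07, 1.567, 0.091]
contact_force: [0.2, -0.2, -0.4]
opening: 0.797
```

>>> drive_tool --rows '[0,0,0,10.7,0,0,80,0,0,0,21.4,0,0,80,0,0,0,32,0,0,80,0,0,0,43,0,0,80,0,0,0,53.5,0,0,80,0,0,0,64,0,0,80,0,0,0,75,0,0,80,0,0,0,85.5,0,0,80,0,0,0,96,0,0,80,0,0,0,107,0,0,80]'

```text
clock: 15.8
eef_pos: [613.7, 114.1, 133.8]
tcp_rot: [0.776, 1.568, 0.064]
contact_force: [0.1, 0.1, 0.5]
opening: 0.797
```

>>> drive_tool --rows '[0,0,0,10.7,0,0,80,0,0,0,21.4,0,0,80,0,0,0,32,0,0,80,0,0,0,43,0,0,80,0,0,0,53.5,0,0,80,0,0,0,64,0,0,80,0,0,0,75,0,0,80,0,0,0,85.5,0,0,80,0,0,0,96,0,0,80,0,0,0,107,0,0,80]'

```text
clock: 17.05
eef_pos: [613.6, 114.0, 133.7]
tcp_rot: [2.636, 1.568, 0.052]
contact_force: [0.2, 0.1, 0.7]
opening: 0.802
```

>>> drive_tool --rows '[0,0,0,10.7,0,0,80,0,0,0,21.4,0,0,80,0,0,0,32,0,0,80,0,0,0,43,0,0,80,0,0,0,53.5,0,0,80,0,0,0,64,0,0,80,0,0,0,75,0,0,80]'

```text
clock: 17.92
eef_pos: [613.6, 113.9, 133.5]
tcp_rot: [-2.361, 1.568, 0.026]
contact_force: [0.3, -0.2, 0.6]
opening: 0.799
```

```bash
python3 - <<'E'
from h import *
st(); T=toolT(); print(rel([612.8,114,133.5],np.degrees(np.arctan2(T[1,1],T[0,1]))))
im,T=snap('wrist','c4')
E
```

```text
t 17.93 tcp [613.6 113.9 133.5] yaw_y -133.23 xdir [ 0.003  0.    -1.   ] F [ 0.3 -0.2  0.6] M [0.02 0.02 0.03] op 0.799 q [ 0.18  0.43  1.71 -0.    1.    2.51]
(array([-0. ,  0.5,  0.6]), array([-0.  , -0.12,  0.12]))
```

View pics/c4.png

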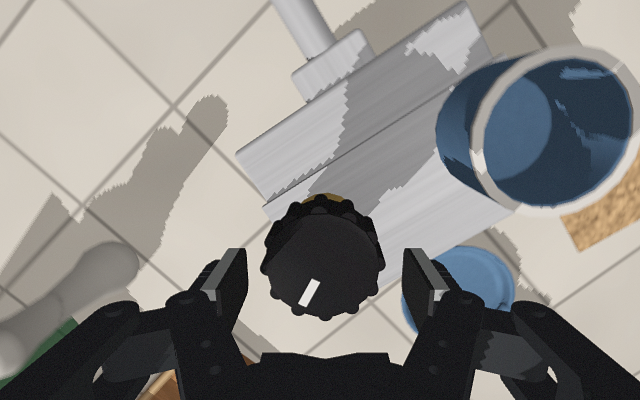

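>>> drive_tool --rows '[0,0.5,0.6,0,0,0,50,0,0.5,0.6,0,0,0,50,0,0.5,0.6,0,0,0,50,-0.2,0.5,0.6,-10,0,0,50,-0.5,0.4,0.7,-20,0,0,50,-0.7,0.2,0.8,-30,0,0,50,-0.9,0.2,0.8,-40,0,0,50,-1.1,0,0.8,-50,0,0,50,-1.3,-0.2,0.8,-60,0,0,50,-1.6,-0.2,0.8,-70,0,0,50]'

```text
clock: 19.23
eef_pos: [613.4, 113.9, 135.4]
tcp_rot: [2.391, 1.567, -0.286]
contact_force: [-0.0, -3.6, 4.7]
opening: 0.572
```

>>> drive_tool --rows '[-0.2,0,0,-10,0,0,50,-0.5,0,0,-20,0,0,50,-0.7,0,0,-30,0,0,50,-0.9,0,0,-40,0,0,50,-1.1,0,0,-50,0,0,50,-1.3,0,0,-60,0,0,50,-1.6,0,0,-70,0,0,50,-1.8,0,0,-80,0,0,50,-2,0,0,-90,0,0,50,-2.2,0,0,-100,0,0,50]'

```text
clock: 20.48
eef_pos: [613.5, 113.9, 137.7]
tcp_rot: [0.642, 1.567, -0.282]
contact_force: [-1.6, -0.6, 3.3]
opening: 0.572
```

>>> drive_tool --rows '[-0.2,0,0,-10,0,0,50,-0.5,0,0,-20,0,0,50,-0.7,0,0,-30,0,0,50,-0.9,0,0,-40,0,0,50,-1.1,0,0,-50,0,0,50,-1.3,0,0,-60,0,0,50,-1.6,0,0,-70,0,0,50,-1.8,0,0,-80,0,0,50,-2,0,0,-90,0,0,50,-2.2,0,0,-100,0,0,50]'

```text
clock: 21.72
eef_pos: [613.6, 114.0, 139.9]
tcp_rot: [-1.01, 1.567, -0.183]
contact_force: [-0.1, 0.2, 2.9]
opening: 0.571
```

```bash
python3 - <<'E'
from h import *
st()
E
```

```text
t 21.73 tcp [613.6 114.  139.9] yaw_y 137.43 xdir [ 0.004 -0.001 -1.   ] F [-0.1  0.2  2.9] M [ 0.14  0.1  -0.09] op 0.571 q [ 0.18  0.42  1.7  -0.    1.02 -2.22]
```

>>> drive_tool --rows '[-0.3,0,0,-10,0,0,50,-0.6,0,0,-20,0,0,50,-0.8,0,0,-30,0,0,50,-2,0,0,-30,0,0,50,-3,0,0,-30,0,0,50,-4,0,0,-30,0,0,50]'

```text
clock: 22.48
eef_pos: [613.5, 114.0, 143.8]
tcp_rot: [-1.569, 1.567, -0.22]
contact_force: [-0.2, -0.2, -1.5]
opening: 0.572
```

```bash
python3 - <<'E'
from h import *
st()
E
```

```text
t 22.48 tcp [613.5 114.  143.8] yaw_y 167.32 xdir [ 0.004 -0.001 -1.   ] F [-0.2 -0.2 -1.5] M [ 0.01 -0.02 -0.  ] op 0.572 q [ 0.18  0.42  1.7  -0.    1.02 -2.74]
```

Free: the reading is just the knob's weight. I'll refine the rest position from both cameras.

```bash
python3 - <<'E'
from h import *
im=cv2.imread('pics/a_top.png')
T=np.load('pics/c1.npy')
from scipy.optimize import least_squares
def fit(n,im,box,T=None):
    u0,v0,u1,v1=box; hsv=cv2.cvtColor(im,cv2.COLOR_BGR2HSV); m=((hsv[...,0]>95)&(hsv[...,0]<125)&(hsv[...,1]>90)).astype(np.uint8)
    k=np.zeros_like(m); k[v0:v1,u0:u1]=m[v0:v1,u0:u1]
    c=max(cv2.findContours(k,0,1)[0],key=cv2.contourArea)[:,0]
    W=np.array([px2w(n,u,v,16,T)[:2] for u,v in c])
    f=least_squares(lambda p:np.hypot(*(W-p[:2]).T)-54,W.mean(0),loss='soft_l1',f_scale=1); print(n,f.x,np.median(abs(f.fun)))
fit('top',im,(255,200,305,258)); fit('wrist',cv2.imread('pics/c1.png'),(140,75,262,180),T)
T=toolT();a=np.degrees(np.arctan2(T[1,1],T[0,1]))
print(rel([453.5,95.5,205],a))
E
```

```text
top [447.54798075  92.47762062] 5.438480790839979
wrist [450.11813516  93.47297007] 2.3923679612706614
(array([-61.8, 151.8, -53.2]), array([0.  , 0.  , 0.21]))
```

>>> drive_tool --rows '[-30,0,0,0,0,0,50,-62,0,0,0,0,0,50,-62,40,-14,0,0,0,50,-62,80,-28,0,0,0,50,-62,120,-42,0,0,0,50,-40,152,-53,0,0,0,50,0,152,-53,0,0,0,50,0,152,-53,0,0,0,50,0,152,-53,0,0,0,50]'

```text
clock: 23.6
eef_pos: [454.6, 95.8, 144.2]
tcp_rot: [-1.484, 1.566, -0.135]
contact_force: [0.7, 0.4, -0.7]
opening: 0.569
```

```bash
python3 - <<'E'
from h import *
st(); im,T=snap('wrist','d1')
E
```

```text
t 23.6 tcp [454.6  95.8 144.2] yaw_y 167.29 xdir [ 0.005 -0.001 -1.   ] F [ 0.7  0.4 -0.7] M [ 0.03 -0.05 -0.02] op 0.569 q [ 0.21  0.18  2.03 -0.    0.92 -2.71]
```

View pics/d1.png

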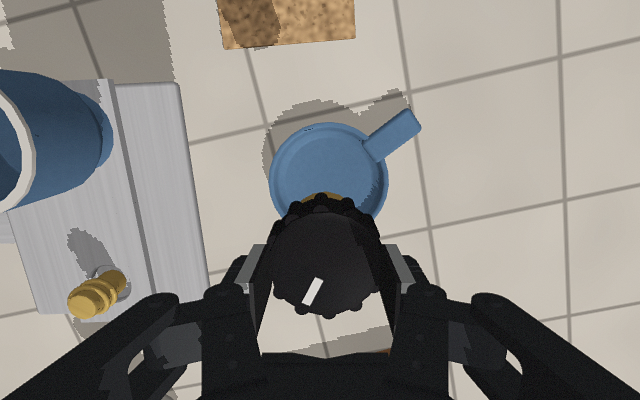

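The stud is clear and the knob is held. The rest rim spans u 269–388 with its top at v≈122.

```bash
python3 - <<'E'
from h import *
T=np.load('pics/d1.npy')
for p in [(269,180),(388,180),(328,122)]: print(px2w('wrist',*p,16,T).round(1))
c=(px2w('wrist',269,180,16,T)+px2w('wrist',388,180,16,T))/2
print(c)
top=px2w('wrist',328,122,16,T); z=T[:3,2]; print('from top edge',top+54*z)
print(rel([453.5,95.5,40],167.3))
E
```

```text
[501.   79.6  16. ]
[398.5 102.6  16. ]
[439.4  42.3  16. ]
[449.78757415  91.08201628  16.        ]
from top edge [451.23548962  94.95608085  16.02188805]
(array([104.5,   1.9,  -0.8]), array([-0.01,  0.04,  0.31]))
```

>>> drive_tool --rows '[40,3.5,0,0,0,0.3,50,80,3.5,0,0,0,0.3,50,100,3.5,0,0,0,0.3,50,107,3.5,0,0,0,0.3,50,110,3.5,0,0,0,0.3,50,111,3.5,0,0,0,0.3,50]'

```text
clock: 24.4
eef_pos: [453.1, 96.8, 34.3]
tcp_rot: [-0.872, 1.569, 0.477]
contact_force: [0.4, -0.3, -0.9]
opening: 0.564
```

```bash
python3 - <<'E'
from h import *
st()
E
```

```text
t 24.4 tcp [453.1  96.8  34.3] yaw_y 167.29 xdir [ 0.002  0.001 -1.   ] F [ 0.4 -0.3 -0.9] M [-0.06 -0.02  0.05] op 0.564 q [ 0.21  0.37  2.11  0.    0.66 -2.71]
```

>>> drive_tool --rows '[1,1,0,0,0,0,50,2,1,0,0,0,0,50,2.5,1,0,0,0,0,50]'

```text
clock: 24.78
eef_pos: [452.8, 97.1, 33.1]
tcp_rot: [-1.002, 1.567, 0.347]
contact_force: [-4.0, -2.1, 21.6]
opening: 0.572
```

```bash
python3 - <<'E'
from h import *
st()
E
```

```text
t 24.77 tcp [452.8  97.1  33.1] yaw_y 167.29 xdir [ 0.003  0.001 -1.   ] F [-4.  -2.1 21.6] M [-0.31  1.07  0.02] op 0.572 q [ 0.21  0.37  2.11  0.    0.65 -2.71]
```

>>> drive_tool --rows '[-0.3,0,0,0,0,0,57,-0.3,0,0,0,0,0,70,-0.3,0,0,0,0,0,85,-0.3,0,0,0,0,0,85,-30,0,0,0,0,0,85,-80,0,0,0,0,0,85,-120,0,0,0,0,0,100,-160,0,0,0,0,0,100]'

```text
clock: 25.78
eef_pos: [452.0, 96.8, 194.5]
tcp_rot: [-1.005, 1.567, 0.344]
contact_force: [1.1, 0.1, 0.0]
opening: 0.999
```

```bash
python3 - <<'E'
from h import *
st(); im,T=snap('wrist','d2'); im,_=snap('top','d2t'); crop(im,'d2tz',230,130,410,270,4)
E
```

```text
t 25.77 tcp [452.   96.8 194.5] yaw_y 167.29 xdir [ 0.003  0.001 -1.   ] F [1.1 0.1 0. ] M [0.06 0.04 0.02] op 0.999 q [ 0.21  0.11  1.99  0.    1.04 -2.71]
```

View pics/d2.png

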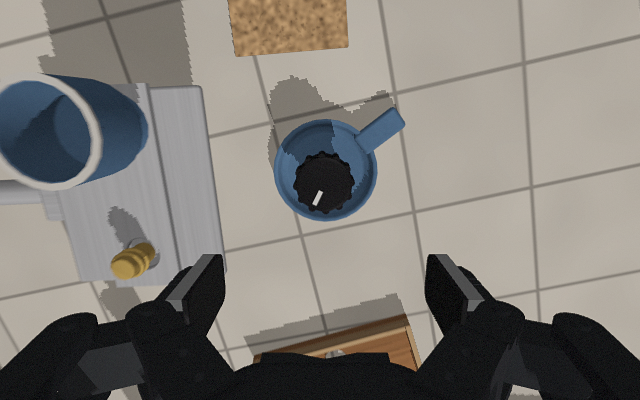

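The knob stands upright in the rest at (322,182), and the stud is bare. Next I'll position over the mortar with the jaws along the strap.

```bash
python3 - <<'E'
from h import *
print(rel([594.5,10.5,225],80))
c=np.array([(375,300),(645,343),(625,487),(350,440)])/4+[230,130]
C=np.array([px2w('top',u,v,4) for u,v in c]); print(C.round(0),C.mean(0).round(1))
for i,j in [(0,1),(3,2)]:
    e=C[i]-C[j]; print(np.degrees(np.arctan2(e[1],e[0])),np.linalg.norm(e))
E
```

```text
(array([ -26.7, -155.7,  -54. ]), array([87.3 ,  0.63,  0.22]))
[[ 511.  -37.    4.]
 [ 482. -242.    4.]
 [ 373. -228.    4.]
 [ 404.  -20.    4.]] [ 442.6 -131.6    4. ]
82.08271729495881 207.43420615078986
81.51829113417365 210.18380736086334
```

>>> drive_tool --rows '[-27,-10,0,10,0,0,100,-31,-30,-10,20,0,0,100,-31,-60,-20,30,0,0,100,-31,-90,-30,40,0,0,100,-30,-120,-42,50,0,0,100,-30,-140,-50,60,0,0,100,-27,-155.7,-54,70,0.5,0,100,-27,-155.7,-54,80,0.6,0.2,100,-27,-155.7,-54,87.3,0.6,0.2,100,-27,-155.7,-54,87.3,0.6,0.2,100]'

```text
clock: 27.12
eef_pos: [594.1, 10.4, 224.1]
tcp_rot: [-2.947, 1.57, -3.121]
contact_force: [0.1, 0.9, -0.7]
opening: 1.002
```

```bash
python3 - <<'E'
from h import *
st(); im,T=snap('wrist','e1')
E
```

```text
t 27.12 tcp [594.1  10.4 224.1] yaw_y 80.05 xdir [-0.001 -0.    -1.   ] F [ 0.1  0.9 -0.7] M [-0.04  0.   -0.01] op 1.002 q [ 0.02  0.29  1.69 -0.    1.16 -1.38]
```

View pics/e1.png

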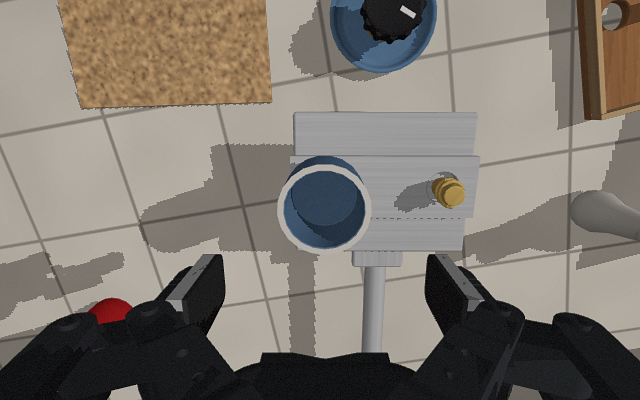

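```bash
python3 - <<'E'
from h import *
T=np.load('pics/e1.npy')
m=px2w('wrist',324.5,208,165,T); s=px2w('wrist',453,192,125,T); print(m,s)
# carrier corners z=90: (294,112),(478,113),(463,250)
for p in [(294,112),(478,113),(463,250)]: print(px2w('wrist',*p,90,T).round(1))
# strap corners z=96
for p in [(292,155),(479,156),(475,218)]: print(px2w('wrist',*p,96,T).round(1))
d=(s-m)[:2]; print(np.degrees(np.arctan2(d[1],d[0])), np.linalg.norm(d))
for zz in (165,): print(px2w('wrist',278,208,zz,T),px2w('wrist',371,208,zz,T))
print(rel([m[0],m[1],123],80))
E
```

```text
[592.5497793   10.47585213 165.        ] [609.06604289 112.21328291 125.        ]
[526.2  -4.4  90. ]
[554.1 150.2  90. ]
[679.1 129.6  90. ]
[561.2 -12.6  96. ]
[589.9 146.6  96. ]
[646.2 140.1  96. ]
80.77893073539413 103.06935424272174
[587.03211377 -21.09394683 165.        ] [598.06677905  42.04184185 165.        ]
(array([101.3,  -0.2,  -1.5]), array([ 0.15, -0.04,  0.01]))
```

>>> drive_tool --rows '[30,0,-1.5,0,0,0,100,60,0,-1.5,0,0,0,100,85,0,-1.5,0,0,0,100,98,0,-1.5,0,0,0,100,101,0,-1.5,0,0,0,100,101,0,-1.5,0,0,0,85,101,0,-1.5,0,0,0,70,101,0,-1.5,0,0,0,60,101,0,-1.5,0,0,0,60,101,0,-1.5,0,0,0,60]' --newtons 70

```text
clock: 28.42
eef_pos: [593.3, 10.5, 125.2]
tcp_rot: [-0.052, 1.57, -0.224]
contact_force: [-2.9, -0.9, 8.4]
opening: 0.742
```

```bash
python3 - <<'E'
from h import *
st(); im,T=snap('wrist','e2')
E
```

```text
t 28.43 tcp [593.3  10.5 125.2] yaw_y 80.18 xdir [ 0.001 -0.    -1.   ] F [-2.9 -0.9  8.4] M [-0.17  0.51  0.08] op 0.742 q [ 0.02  0.4   1.78 -0.    0.96 -1.38]
```

View pics/e2.png

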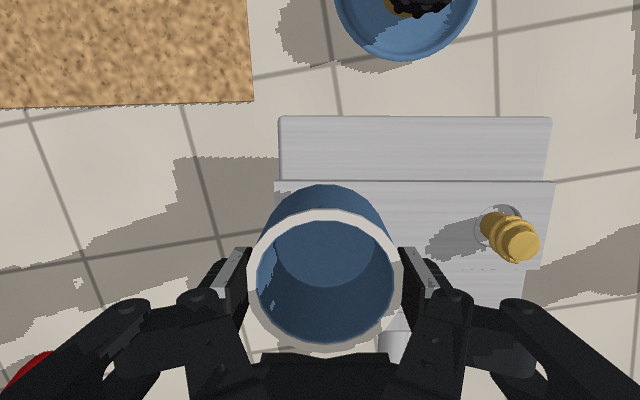

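>>> drive_tool --rows '[-3,0,0,0,0,0,60,-8,0,0,0,0,0,60,-14,0,0,0,0,0,60,-20,0,0,0,0,0,60]'

```text
clock: 28.98
eef_pos: [593.1, 10.5, 145.5]
tcp_rot: [-0.139, 1.57, -0.311]
contact_force: [0.5, 0.4, -4.9]
opening: 0.74
```

```bash
python3 - <<'E'
from h import *
st(); im,T=snap('wrist','e3'); im,_=snap('scene','e3s'); crop(im,'e3sz',280,150,440,270,5)
E
```

```text
t 28.98 tcp [593.1  10.5 145.5] yaw_y 80.18 xdir [ 0.001 -0.    -1.   ] F [ 0.5  0.4 -4.9] M [-0.09  0.05  0.01] op 0.74 q [ 0.02  0.37  1.76 -0.    1.   -1.38]
```

View pics/e3.png

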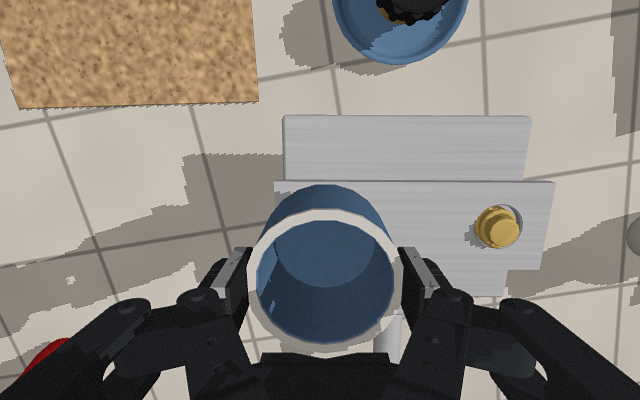

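View pics/e3sz.png

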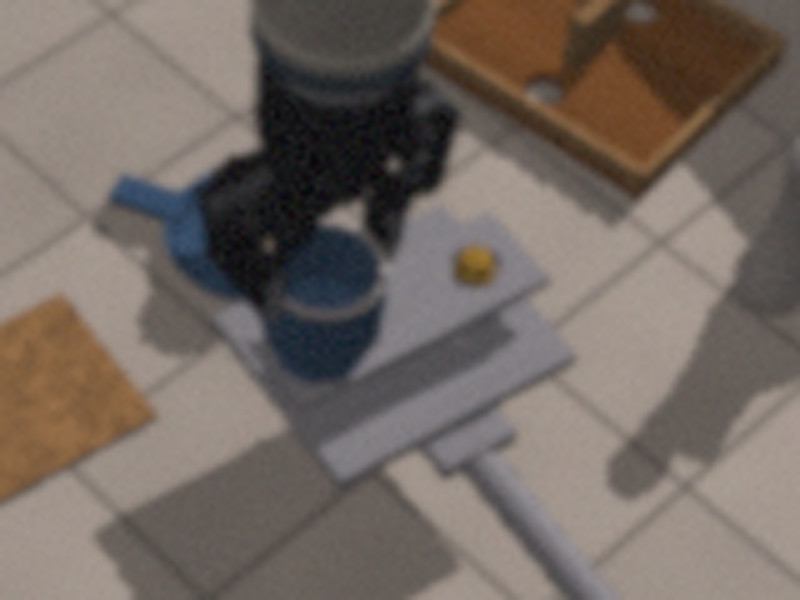

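The mortar is lifting straight and level off the stud. I'll carry it on to the mat.

```bash
python3 - <<'E'
from h import *
print(rel([435,-183.5,195],81.8)); T=np.load('pics/e1.npy')
for p in [(80,107),(272,101)]: print(px2w('wrist',*p,4,T).round(1))
E
```

```text
(array([ -49.3, -218.3, -123.2]), array([-1.62,  0.14, -0.01]))
[ 480.7 -242.     4. ]
[510.8 -33.4   4. ]
```

>>> drive_tool --rows '[-12,0,0,0,0,0,60,-30,0,0,0,0,0,60,-50,0,0,0,0,0,60,-50,-30,-17,0,0,0,60,-50,-66,-37,-1,0,0,60,-50,-104,-59,-1.6,0,0,60,-50,-144,-81,-1.6,0,0,60,-50,-184,-104,-1.6,0,0,60,-50,-210,-118,-1.6,0,0,60,-49,-218.3,-123.2,-1.6,0,0,60]'

```text
clock: 30.32
eef_pos: [434.5, -184.8, 196.0]
tcp_rot: [-0.131, 1.567, -0.276]
contact_force: [-0.1, -0.2, -4.6]
opening: 0.738
```

```bash
python3 - <<'E'
from h import *
st(); print(rel([435,-183.5,45],81.8)); im,T=snap('wrist','e4')
E
```

```text
t 30.32 tcp [ 434.5 -184.8  196. ] yaw_y 81.68 xdir [ 0.004 -0.001 -1.   ] F [-0.1 -0.2 -4.6] M [-0.07 -0.07 -0.  ] op 0.738 q [-0.41  0.13  1.97  0.    1.04 -1.83]
(array([151. ,   1.4,  -0.3]), array([-0.12,  0.23,  0.03]))
```

View pics/e4.png

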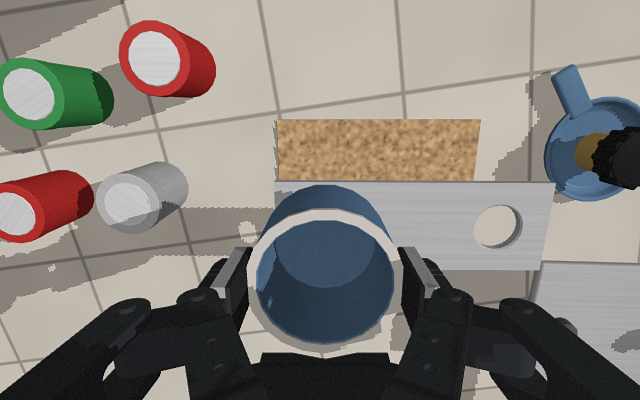

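>>> drive_tool --rows '[30,1.4,0,0,0.2,0,60,70,1.4,0,0,0.2,0,60,110,1.4,0,0,0.2,0,60,135,1.4,0,0,0.2,0,60,148,1.4,0,0,0.2,0,60,152,1.4,0,0,0.2,0,60,154,1.4,0,0,0.2,0,60,155.5,1.4,0,0,0.2,0,60]'

```text
clock: 31.38
eef_pos: [435.8, -183.9, 40.9]
tcp_rot: [-0.593, 1.569, -0.737]
contact_force: [-0.3, -0.0, -4.9]
opening: 0.733
```

```bash
python3 - <<'E'
from h import *
st()
E
```

```text
t 31.38 tcp [ 435.8 -183.9   40.9] yaw_y 81.71 xdir [ 0.001 -0.001 -1.   ] F [-0.3 -0.  -4.9] M [-0.07  0.03  0.04] op 0.733 q [-0.4   0.37  2.09 -0.    0.68 -1.83]
```

>>> drive_tool --rows '[1,0,0,0,0,0,60,2,0,0,0,0,0,60,2.5,0,0,0,0,0,60]'

```text
clock: 31.75
eef_pos: [436.2, -184.1, 39.2]
tcp_rot: [-0.474, 1.568, -0.619]
contact_force: [-3.8, 2.0, 12.9]
opening: 0.738
```

```bash
python3 - <<'E'
from h import *
st()
E
```

```text
t 31.75 tcp [ 436.2 -184.1   39.2] yaw_y 81.69 xdir [ 0.002 -0.002 -1.   ] F [-3.8  2.  12.9] M [ 0.31  0.54 -0.04] op 0.738 q [-0.4   0.37  2.09 -0.    0.68 -1.83]
```

Touchdown. Releasing and rising.

>>> drive_tool --rows '[0,0,0,0,0,0,76,0,0,0,0,0,0,90,0,0,0,0,0,0,100,0,0,0,0,0,0,100,-20,0,0,0,0,0,100,-70,0,0,0,0,0,100,-120,0,0,0,0,0,100,-170,0,0,0,0,0,100]'

```text
clock: 32.75
eef_pos: [435.6, -183.8, 210.9]
tcp_rot: [-0.446, 1.568, -0.591]
contact_force: [0.7, -0.4, 0.1]
opening: 0.999
```

```bash
python3 - <<'E'
from h import *
st(); im,T=snap('wrist','e5')
# tray from a_top
P=[px2w('top',140+u/4,110+v/4,z) for u,v,z in [(65,284,24),(287,268,24),(300,520,24),(80,540,24)]]
for p in P: print(p.round(0))
P=np.array(P); print(P.mean(0))
print('grip',px2w('top',140+160/4,110+402/4,56),'holes',px2w('top',140+120/4,110+408/4,10),px2w('top',140+257/4,110+398/4,10))
E
```

```text
t 32.75 tcp [ 435.6 -183.8  210.9] yaw_y 81.69 xdir [ 0.002 -0.002 -1.   ] F [ 0.7 -0.4  0.1] M [ 0.01 -0.03 -0.01] op 0.999 q [-0.4   0.11  1.95 -0.    1.08 -1.83]
[572. 469.  24.]
[587. 302.  24.]
[399. 284.  24.]
[381. 447.  24.]
[484.50119146 375.47839624  24.        ]
grip [483.00238346 380.25065789  56.        ] holes [479.71772184 428.1995871   10.        ] [489.37442848 324.75812626  10.        ]
```

View pics/e5.png

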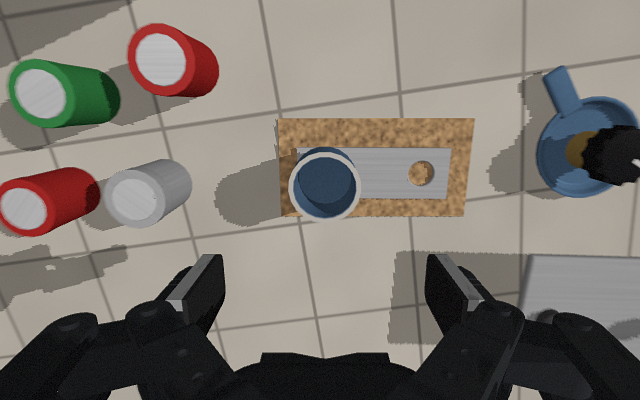

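The mortar stands upright on the mat. Next I'll look at the tray.

```bash
python3 - <<'E'
from h import *
print(rel([482,405,240],5.3)); print(rel([500,120,240],40))
for n,u,v,z in [('pestle',140+290/4,110+140/4,0),('pestletop',140+238/4,110+93/4,140),('oil',140+155/4,110+150/4,0),('oiltop',140+36/4,110+72/4,190)]: print(n,px2w('top',u,v,z).round(0))
E
```

```text
(array([-25.4, 590. , -42.2]), array([76.39,  0.66, -0.25]))
(array([-23.8, 310.6,  16.8]), array([ 4.169e+01,  6.600e-01, -4.000e-02]))
pestle [690. 311.   0.]
pestletop [691. 305. 140.]
oil [680. 415.   0.]
oiltop [689. 419. 190.]
```

>>> drive_tool --rows '[-24,40,0,8,0,0,100,-25,100,-5,16,0,0,100,-25,160,-12,24,0,0,100,-25,220,-18,32,0,0,100,-25,280,-22,40,0,0,100,-25,340,-26,48,0,0,100,-25,400,-30,56,0,0,100,-25,460,-34,64,0,0,100,-25,520,-38,72,0,0,100,-25,570,-42,76,0,0,100]'

```text
clock: 34.05
eef_pos: [479.1, 387.5, 239.3]
tcp_rot: [1.036, 1.559, -0.438]
contact_force: [0.8, -0.0, 0.0]
opening: 0.997
```

```bash
python3 - <<'E'
from h import *
st(); print(rel([482,405,240],5.3))
E
```

```text
t 34.05 tcp [479.1 387.5 239.3] yaw_y 5.55 xdir [ 0.01  -0.005 -1.   ] F [ 0.8 -0.   0. ] M [-0.   -0.06 -0.03] op 0.997 q [ 0.68  0.31  1.63 -0.01  1.2   0.59]
(array([ -0.8,   4.6, -17.1]), array([ 0.25,  0.33, -0.56]))
```

>>> drive_tool --rows '[-0.8,4.6,-17,0.2,0.3,-0.6,100,-0.8,4.6,-17,0.2,0.3,-0.6,100,-0.8,4.6,-17,0.2,0.3,-0.6,100]'

```text
clock: 34.42
eef_pos: [481.8, 404.0, 239.6]
tcp_rot: [-0.668, 1.569, -2.146]
contact_force: [-0.8, 0.4, 0.4]
opening: 1.002
```

```bash
python3 - <<'E'
from h import *
st(); im,T=snap('wrist','f1'); st()
E
```

```text
t 34.42 tcp [481.8 404.  239.6] yaw_y 5.35 xdir [-0.001 -0.002 -1.   ] F [-0.8  0.4  0.4] M [-0.01  0.02  0.03] op 1.002 q [ 0.7   0.33  1.59 -0.    1.22  0.6 ]
t 34.48 tcp [481.9 403.8 239.9] yaw_y 5.32 xdir [-0.001 -0.001 -1.   ] F [-0.2 -0.3  0.8] M [-0.05  0.   -0.01] op 1.002 q [ 0.7   0.33  1.59 -0.    1.22  0.6 ]
```

View pics/f1.png

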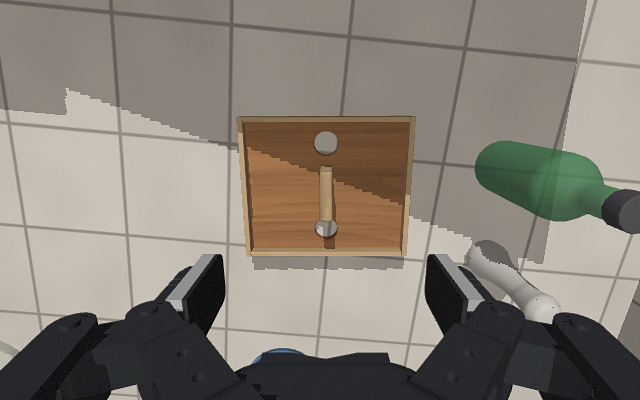

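Tray holes are at (326,142) and (326,228), with rim corners (238,118), (415,117), (407,255) and (247,255). It is already square to the jaws.

```bash
python3 - <<'E'
from h import *
T=np.load('pics/f1.npy'); im=cv2.imread('pics/f1.png'); crop(im,'f1z',230,105,420,265,4)
g=lambda u,v,z: px2w('wrist',u,v,z,T)
C=np.array([g(*p,24) for p in [(238,117),(415,117),(407,255),(247,255)]]); print(C.round(1),C.mean(0).round(1))
h1,h2=g(326,142,10),g(326,228,10); print(h1,h2,(h1+h2)/2,np.degrees(np.arctan2(*(h1-h2)[1::-1])),np.linalg.norm(h1-h2))
E
```

```text
[[381.6 451.1  24. ]
 [573.8 469.3  24. ]
 [591.3 306.3  24. ]
 [396.5 287.9  24. ]] [485.8 378.7  24. ]
[479.91446388 431.81011727  10.        ] [489.9370283 326.7683381  10.       ] [484.92574609 379.28922768  10.        ] 95.45037830603155 105.51884745820634
```

View pics/f1z.png

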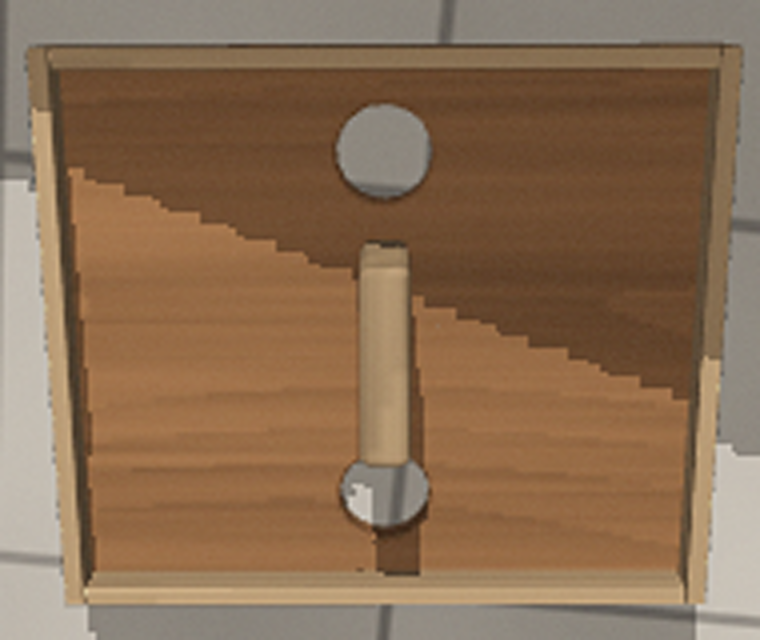

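Before gripping, I'll measure the bare stud and pin with the same view geometry.

```bash
python3 - <<'E'
from h import *
print(rel([608,87.5,320],-10.2))
E
```

```text
(array([-79.8,  96.1, 326.7]), array([15.52,  0.08,  0.04]))
```

>>> drive_tool --rows '[-40,10,30,5,0,0,100,-80,25,80,10,0,0,100,-80,40,135,15.5,0,0,100,-80,57,190,15.5,0,0,100,-80,74,250,15.5,0,0,100,-80,90,305,15.5,0,0,100,-80,96,326.7,15.5,0,0,100,-80,96,326.7,15.5,0,0,100,-80,96,326.7,15.5,0,0,100]'

```text
clock: 35.6
eef_pos: [607.3, 88.3, 320.2]
tcp_rot: [-0.793, 1.57, -2.541]
contact_force: [0.5, -0.3, 0.9]
opening: 1.001
```

```bash
python3 - <<'E'
from h import *
st(); im,T=snap('wrist','g1'); st(); crop(im,'g1z',230,105,420,265,4)
E
```

```text
t 35.6 tcp [607.3  88.3 320.2] yaw_y -10.17 xdir [-0.001 -0.001 -1.   ] F [ 0.5 -0.3  0.9] M [ 0.03  0.   -0.04] op 1.001 q [ 0.14  0.25  1.53 -0.    1.36  0.32]
t 35.65 tcp [607.3  88.7 320.2] yaw_y -10.12 xdir [-0.001 -0.001 -1.   ] F [-0.9 -0.5 -0.2] M [ 0.01 -0.01  0.04] op 0.999 q [ 0.14  0.25  1.53 -0.    1.36  0.32]
```

View pics/g1z.png

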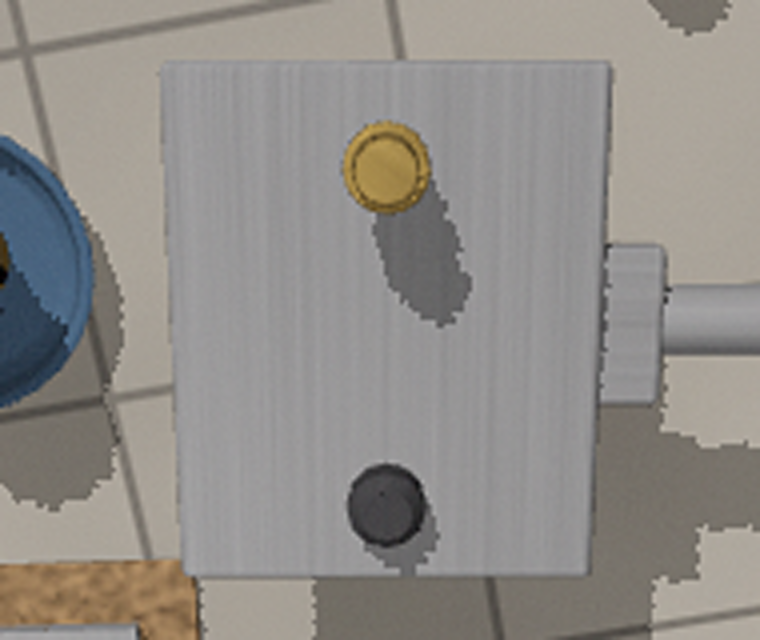

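```bash
python3 - <<'E'
from h import *
T=np.load('pics/g1.npy'); f=lambda u,v:(230+(u+.5)/4-.5,105+(v+.5)/4-.5)
g=lambda p,z: px2w('wrist',*p,z,T)
s=g(f(388,164),125); s2=g(f(386,170),121); p=g(f(387,503),104)
print(s,p,np.linalg.norm(s-p),(s+p)/2,np.degrees(np.arctan2(*(s-p)[1::-1])))
C=np.array([g(f(*q),90) for q in [(161,62),(610,62),(587,576),(185,575)]]);print(C.round(1),C.mean(0))
for i,j in [(0,1),(3,2),(3,0),(2,1)]:
    e=C[j]-C[i]; print(np.degrees(np.arctan2(e[1],e[0])).round(2),np.linalg.norm(e).round(1))
E
```

```text
[613.52060665 115.24359007 125.        ] [595.32915724  13.55649197 104.        ] 105.41439537783181 [604.42488195  64.40004102 114.5       ] 79.85728873260406
[[554.6 150.9  90. ]
 [680.1 128.5  90. ]
 [652.3 -27.   90. ]
 [527.5  -4.3  90. ]] [603.61490323  62.04341112  90.        ]
-10.14 127.5
-10.28 126.9
80.1 157.6
79.88 157.9
```

```bash
python3 - <<'E'
from h import *
print(rel([485.2,379,120],5.4))
E
```

```text
(array([ 200.1, -171.1, -264.6]), array([-15.52,   0.05,   0.06]))
```

>>> drive_tool --rows '[0,-35,-54,-5,0,0,100,0,-72,-111,-10,0,0,100,10,-110,-170,-15.5,0,0,100,40,-145,-225,-15.5,0,0,100,90,-171,-264.6,-15.5,0,0,100,150,-171,-264.6,-15.5,0,0,100,190,-171,-264.6,-15.5,0,0,70,200,-171,-264.6,-15.5,0,0,70,200,-171,-264.6,-15.5,0,0,70]'

```text
clock: 36.78
eef_pos: [485.2, 379.7, 121.0]
tcp_rot: [-1.001, 1.57, -2.477]
contact_force: [-0.1, -0.1, 0.4]
opening: 0.695
```

```bash
python3 - <<'E'
from h import *
st(); print(rel([485.2,379,23],5.4)); im,T=snap('wrist','g2')
E
```

```text
t 36.77 tcp [485.2 379.7 121. ] yaw_y 5.43 xdir [-0.001 -0.001 -1.   ] F [-0.1 -0.1  0.4] M [-0.03  0.01  0.02] op 0.695 q [ 0.66  0.43  1.73 -0.    0.98  0.57]
(array([98. , -0. ,  0.6]), array([0.03, 0.04, 0.06]))
```

View pics/g2.png

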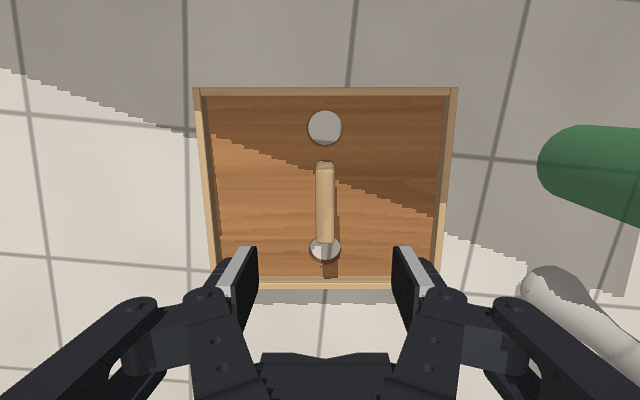

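```bash
python3 - <<'E'
from h import *
T=np.load('pics/g2.npy')
a=px2w('wrist',325,128,10,T); b=px2w('wrist',325,247,10,T); print(a,b,(a+b)/2, np.linalg.norm(a-b), a-52.5*(a-b)/np.linalg.norm(a-b))
C=np.array([px2w('wrist',*q,24,T) for q in [(193,88),(458,88),(436,288),(217,289)]]); print(C.mean(0))
E
```

```text
[479.87390976 430.79461374  10.        ] [489.66040838 328.82882568  10.        ] [484.76715907 379.81171971  10.        ] 102.43435698677459 [484.88971884 378.53476626  10.        ]
[485.69230704 378.3397912   24.        ]
```

>>> drive_tool --rows '[40,0,0.6,0,0,0,60,75,0,0.6,0,0,0,60,92,0,0.6,0,0,0,50,97,0,0.6,0,0,0,40,97,0,0.6,0,0,0,25,97,0,0.6,0,0,0,5,97,0,0.6,0,0,0,5,97,0,0.6,0,0,0,5,97,0,0.6,0,0,0,5]' --newtons 80

```text
clock: 37.95
eef_pos: [487.1, 380.0, 26.9]
tcp_rot: [2.12, 1.568, 0.643]
contact_force: [-2.2, -1.3, 5.1]
opening: 0.134
```

```bash
python3 - <<'E'
from h import *
st(); im,T=snap('wrist','g3')
E
```

```text
t 37.95 tcp [487.1 380.   26.9] yaw_y 5.4 xdir [ 0.003  0.002 -1.   ] F [-2.2 -1.3  5.1] M [-0.23  0.29  0.04] op 0.134 q [ 0.66  0.56  1.78 -0.    0.8   0.57]
```

View pics/g3.png

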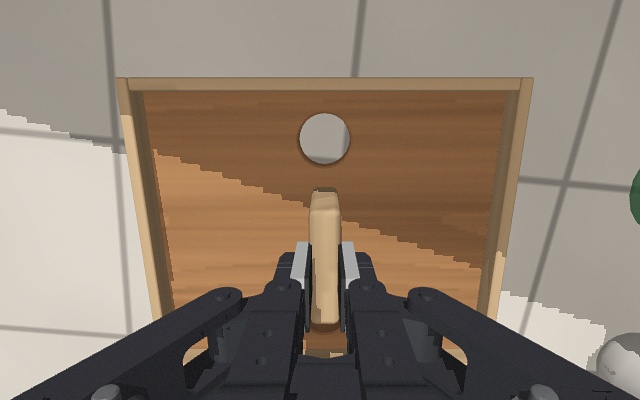

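```bash
python3 - <<'E'
from h import *
T=np.load('pics/g3.npy')
a=px2w('wrist',324.5,138.5,10,T); t=T[:3,:3].T@(a-T[:3,3]); print(a,t)
for q in [(117,78),(533,78)]:
    b=px2w('wrist',*q,24,T); print(T[:3,:3].T@(b-T[:3,3]))
E
```

```text
[481.43318529 431.63829177  10.        ] [ 16.98165403  -0.8307926  -51.88727632]
[  2.76642486 -97.12022515 -80.87344122]
[  3.29628362  96.23671608 -81.02994568]
```

>>> drive_tool --rows '[-5,0,0,0,0,0,5,-20,0,0,0,0,0,5,-50,0,0,0,0,0,5,-90,0,0,0,0,0,5,-130,0,0,0,0,0,5,-170,0,0,0,0,0,5,-205,0,0,0,0,0,5,-220,0,0,0,0,0,5,-220,0,0,0,0,0,5]'

```text
clock: 39.12
eef_pos: [486.7, 379.8, 247.7]
tcp_rot: [2.121, 1.566, 0.644]
contact_force: [0.1, 0.0, -5.0]
opening: 0.132
```

```bash
python3 - <<'E'
from h import *
st(); print(rel([604.1,63.6,245],-10.2)); im,T=snap('wrist','g4')
E
```

```text
t 39.12 tcp [486.7 379.8 247.7] yaw_y 5.4 xdir [ 0.004  0.003 -1.   ] F [ 0.1  0.  -5. ] M [ 0.05 -0.05 -0.06] op 0.132 q [ 0.66  0.31  1.61 -0.    1.22  0.57]
(array([  2.3,  87.1, 325.8]), array([15.6 , -0.17, -0.21]))
```

View pics/g4.png

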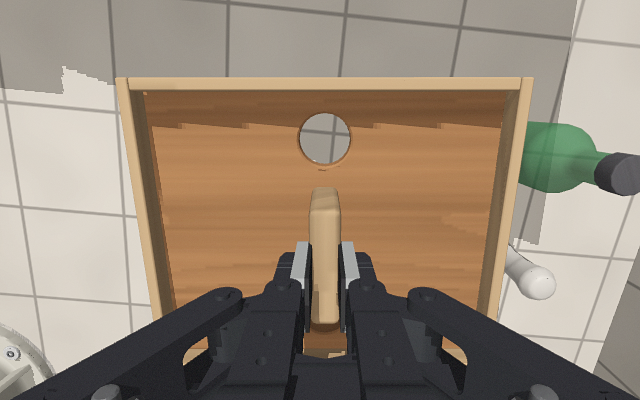

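>>> drive_tool --rows '[0,5,20,2,0,0,5,1,15,55,5,0,0,5,2,26,95,8,0,0,5,2,38,140,11,0,0,5,2,50,185,14,0,0,5,2,62,230,15.6,0,0,5,2,73,275,15.6,-0.1,0,5,2,83,310,15.6,-0.2,-0.2,5,2,87,325.8,15.6,-0.2,-0.2,5,2,87,325.8,15.6,-0.2,-0.2,5]'

```text
clock: 40.42
eef_pos: [602.9, 61.9, 243.0]
tcp_rot: [-0.889, 1.567, -2.64]
contact_force: [-0.4, -0.1, -4.3]
opening: 0.129
```

```bash
python3 - <<'E'
from h import *
st(); print(rel([604.1,63.6,160],-10.2))
E
```

```text
t 40.42 tcp [602.9  61.9 243. ] yaw_y -10.34 xdir [-0.003 -0.002 -1.   ] F [-0.4 -0.1 -4.3] M [ 0.07  0.01 -0.04] op 0.129 q [ 0.1   0.3   1.64 -0.    1.21  0.28]
(array([83. ,  1.1, -2.1]), array([-0.14,  0.14,  0.18]))
```

>>> drive_tool --rows '[25,1,-2,-0.1,0.1,0.2,5,55,1,-2,-0.1,0.1,0.2,5,75,1,-2,-0.1,0.1,0.2,5,80,1,-2,-0.1,0.1,0.2,5,80,1,-2,-0.1,0.1,0.2,5]'

```text
clock: 41.05
eef_pos: [603.8, 64.3, 163.0]
tcp_rot: [0.089, 1.57, -1.66]
contact_force: [-0.7, -0.5, -3.9]
opening: 0.128
```

```bash
python3 - <<'E'
from h import *
st(); print(rel([604.1,63.6,160],-10.2)); im,T=snap('wrist','g5'); crop(im,'g5z',270,80,390,180,6)
E
```

```text
t 41.05 tcp [603.8  64.3 163. ] yaw_y -10.2 xdir [-0.    -0.001 -1.   ] F [-0.7 -0.5 -3.9] M [-0.04 -0.03  0.01] op 0.128 q [ 0.1   0.37  1.72 -0.    1.05  0.28]
(array([3. , 0.4, 0.6]), array([-0.  ,  0.04, -0.  ]))
```

View pics/g5z.png

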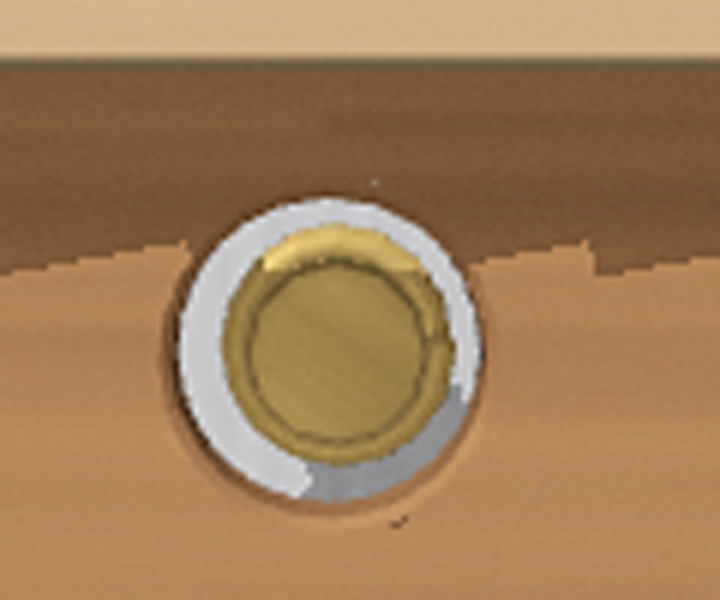

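```bash
python3 - <<'E'
from h import *
T=np.load('pics/g5.npy'); f=lambda u,v:(270+(u+.5)/6-.5,80+(v+.5)/6-.5)
h=px2w('wrist',*f(325,353),146.1,T); s=px2w('wrist',*f(338,351),125,T)
print(h,s,'tool shift', T[:3,:3].T@(s-h))
E
```

```text
[611.8043747  115.37596522 146.1       ] [612.71227685 113.4218218  125.        ] tool shift [21.10119606  1.23845534  1.74891847]
```

>>> drive_tool --rows '[2,1.2,1.7,0,0,0,5,5,1.2,1.7,0,0,0,5,8,1.2,1.7,0,0,0,5,11,1.2,1.7,0,0,0,5,14,1.2,1.7,0,0,0,5,15,1.2,1.7,0,0,0,5]'

```text
clock: 41.85
eef_pos: [605.1, 62.2, 148.3]
tcp_rot: [0.962, 1.57, -0.787]
contact_force: [1.0, 0.6, -3.9]
opening: 0.13
```

```bash
python3 - <<'E'
from h import *
st(); im,T=snap('wrist','g6'); crop(im,'g6z',270,80,390,180,6)
E
```

```text
t 41.85 tcp [605.1  62.2 148.3] yaw_y -10.21 xdir [ 0.001 -0.001 -1.   ] F [ 1.   0.6 -3.9] M [ 0.02 -0.03 -0.01] op 0.13 q [ 0.1   0.39  1.73 -0.    1.02  0.28]
```

View pics/g6z.png

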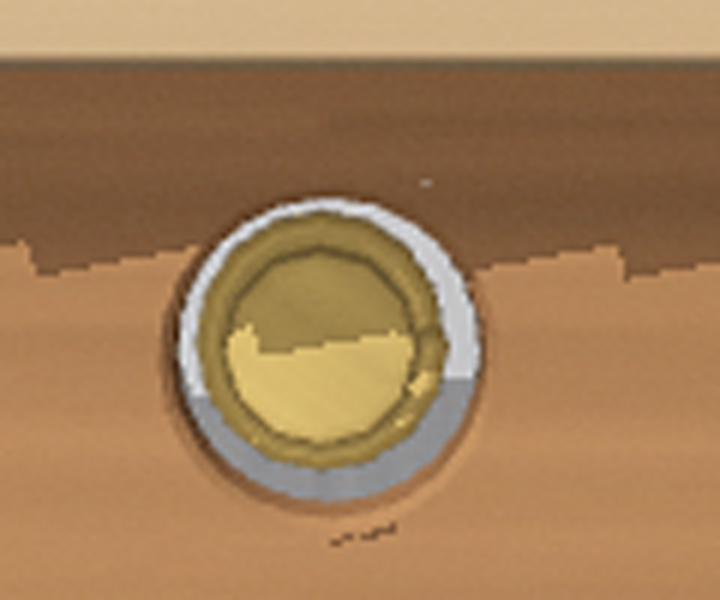

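```bash
python3 - <<'E'
from h import *
T=np.load('pics/g6.npy'); f=lambda u,v:(270+(u+.5)/6-.5,80+(v+.5)/6-.5)
h=px2w('wrist',*f(325,353),148.3-17,T); s=px2w('wrist',*f(321,340),125,T)
print(h,s,'tool shift', T[:3,:3].T@(s-h))
E
```

```text
[613.05415344 113.34349594 131.3       ] [612.79293401 113.98336483 125.        ] tool shift [ 6.29945417 -0.37493305 -0.58648967]
```

>>> drive_tool --rows '[2,-0.4,-0.6,0,0,0,5,5,-0.4,-0.6,0,0,0,5,8,-0.4,-0.6,0,0,0,5,11,-0.4,-0.6,0,0,0,5,14,-0.4,-0.6,0,0,0,5]'

```text
clock: 42.52
eef_pos: [604.8, 62.9, 134.0]
tcp_rot: [0.916, 1.57, -0.833]
contact_force: [0.9, -0.6, -4.2]
opening: 0.13
```

```bash
python3 - <<'E'
from h import *
st()
E
```

```text
t 42.52 tcp [604.8  62.9 134. ] yaw_y -10.21 xdir [ 0.001 -0.001 -1.   ] F [ 0.9 -0.6 -4.2] M [-0.01 -0.05  0.02] op 0.13 q [ 0.1   0.41  1.74 -0.    0.99  0.28]
```

No contact yet. Continuing over the pin.

>>> drive_tool --rows '[2,0,0,0,0,0,5,4,0,0,0,0,0,5,6,0,0,0,0,0,5,8,0,0,0,0,0,5]'

```text
clock: 43.02
eef_pos: [604.8, 62.9, 126.0]
tcp_rot: [1.018, 1.57, -0.731]
contact_force: [0.1, -0.0, -4.6]
opening: 0.132
```

```bash
python3 - <<'E'
from h import *
st()
E
```

```text
t 43.02 tcp [604.8  62.9 126. ] yaw_y -10.21 xdir [ 0.001 -0.001 -1.   ] F [ 0.1 -0.  -4.6] M [0.03 0.03 0.02] op 0.132 q [ 0.1   0.42  1.75 -0.    0.98  0.28]
```

>>> drive_tool --rows '[2,0,0,0,0,0,5,4,0,0,0,0,0,5,6,0,0,0,0,0,5,7.5,0,0,0,0,0,5,8.5,0,0,0,0,0,5,9.3,0,0,0,0,0,5]'

```text
clock: 43.78
eef_pos: [604.8, 62.9, 116.9]
tcp_rot: [0.991, 1.57, -0.758]
contact_force: [-2.7, 0.6, 2.9]
opening: 0.127
```

```bash
python3 - <<'E'
from h import *
st()
E
```

```text
t 43.77 tcp [604.8  62.9 116.9] yaw_y -10.21 xdir [ 0.001 -0.001 -1.   ] F [-2.7  0.6  2.9] M [-0.02  0.45  0.  ] op 0.127 q [ 0.1   0.43  1.75 -0.    0.96  0.28]
```

Contact at exactly the seated height (116.9 − 26.9 = 90.0). Releasing and checking.

>>> drive_tool --rows '[0.5,0,0,0,0,0,5,0,0,0,0,0,0,20,0,0,0,0,0,0,40,0,0,0,0,0,0,60,0,0,0,0,0,0,60,-20,0,0,0,0,0,60,-70,0,0,0,0,0,60,-130,0,0,0,0,0,80,-190,0,-25,0,0,0,100,-190,0,-25,0,0,0,100]'

```text
clock: 45.02
eef_pos: [611.8, 89.0, 312.4]
tcp_rot: [1.858, 1.561, 0.11]
contact_force: [0.3, -0.1, -1.5]
opening: 1.002
```

```bash
python3 - <<'E'
from h import *
st(); im,T=snap('wrist','h1'); im,_=snap('scene','h1s');crop(im,'h1sz',130,160,450,300,2)
E
```

```text
t 45.02 tcp [611.8  89.  312.4] yaw_y -10.16 xdir [ 0.01   0.001 -1.   ] F [ 0.3 -0.1 -1.5] M [0.05 0.02 0.  ] op 1.002 q [ 0.14  0.26  1.54 -0.    1.34  0.32]
```

View pics/h1.png

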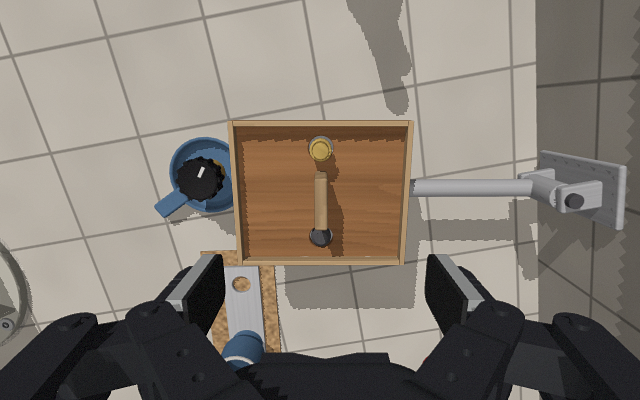

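View pics/h1sz.png

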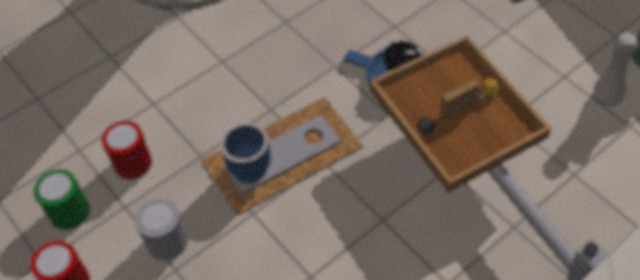

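The tray sits level with stud and pin through its holes, and the mortar is on the mat. Next is the tin: silver (160,228) in the scene crop is all steel. The cans at (126,145) and (60,262) are red and (62,195) is green, so I leave those alone. I'll take a closer look.

```bash
python3 - <<'E'
from h import *
print(rel([422,-342,205],15))
im,_=snap('top','h2'); crop(im,'h2z',390,190,500,300,5)
E
```

```text
(array([ 102.3, -108.6,  456.2]), array([-25.17,   0.04,  -0.12]))
```

View pics/h2z.png

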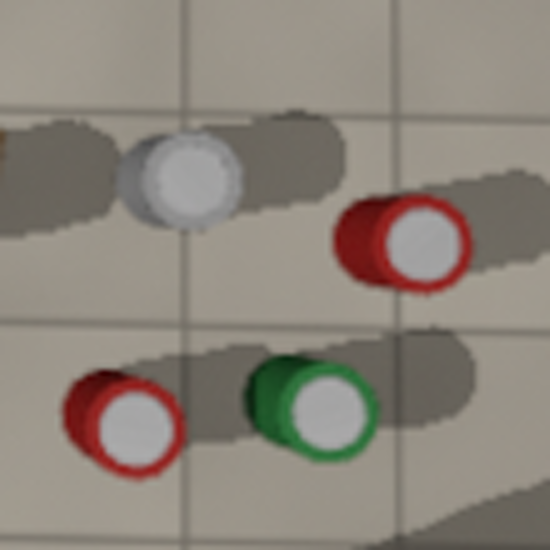

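The steel tin has been knocked aside, from (435,236) to about (428,226). I'll aim there.

```bash
python3 - <<'E'
from h import *
P=px2w('top',390+190.5/5,190+180/5,70); print(P)
print(rel([P[0]-3.4,P[1]+12.5,205],15))
E
```

```text
[ 452.4939019  -335.19494562   70.        ]
(array([101.5, -84.4, 431.8]), array([-25.19,   0.05,   0.03]))
```

>>> drive_tool --rows '[0,-8,40,-6,0,0,100,0,-20,100,-12,0,0,100,0,-32,160,-18,0,0,100,10,-45,220,-25,0,0,100,30,-58,280,-25,0,0,100,50,-70,340,-25,0,0,100,75,-80,400,-25,0,0,100,101,-84,431,-25,0,0,100,101,-84,431,-25,0,0,100]'

```text
clock: 46.3
eef_pos: [446.0, -322.8, 201.3]
tcp_rot: [-2.246, 1.564, 2.721]
contact_force: [-0.7, 1.3, -0.7]
opening: 0.999
```

```bash
python3 - <<'E'
from h import *
st(); im,T=snap('wrist','i1')
E
```

```text
t 46.3 tcp [ 446.  -322.8  201.3] yaw_y 14.59 xdir [-0.007  0.003 -1.   ] F [-0.7  1.3 -0.7] M [-0.04 -0.03 -0.  ] op 0.999 q [-0.63  0.25  1.8  -0.    1.1  -0.88]
```

View pics/i1.png

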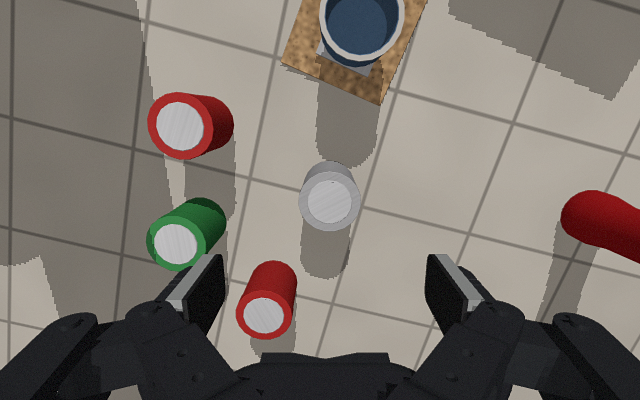

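This confirms the plain silver tin at (329,201). Red (181,126) and (264,315) and green (175,244) are the look-alikes.

```bash
python3 - <<'E'
from h import *
T=np.load('pics/i1.npy')
for n,u,v in [('tin',329.5,201.5),('red',264,315),('green',175,244),('red2',181,126)]: print(n,px2w('wrist',u,v,70,T).round(1))
P=px2w('wrist',329.5,201.5,70,T)
print(rel([P[0],P[1],120],15),rel([P[0],P[1],31],15))
E
```

```text
tin [ 452.6 -336.    70. ]
red [ 419.4 -466.8   70. ]
green [ 322.4 -413.2   70. ]
red2 [ 312.4 -303.4   70. ]
(array([82.8,  1.8, 15.2]), array([-0.36, -0.19,  0.22])) (array([171.8,   2.2,  15.5]), array([-0.36, -0.19,  0.22]))
```

>>> drive_tool --rows '[40,2,15,-0.4,-0.2,0.2,100,85,2,15.3,-0.4,-0.2,0.2,100,130,2,15.5,-0.4,-0.2,0.2,100,160,2.2,15.5,-0.4,-0.2,0.2,100,170,2.2,15.5,-0.4,-0.2,0.2,100,173,2.2,15.5,-0.4,-0.2,0.2,100,173,2.2,15.5,-0.4,-0.2,0.2,80]'

```text
clock: 47.22
eef_pos: [453.5, -336.3, 30.9]
tcp_rot: [0.461, 1.569, -0.847]
contact_force: [0.4, 0.1, -0.9]
opening: 0.82
```

```bash
python3 - <<'E'
from h import *
st(); im,T=snap('wrist','i2')
E
```

```text
t 47.23 tcp [ 453.5 -336.3   30.9] yaw_y 15.06 xdir [ 0.001 -0.001 -1.   ] F [ 0.4  0.1 -0.9] M [-0.02  0.02 -0.04] op 0.82 q [-0.64  0.49  1.9  -0.    0.75 -0.9 ]
```

View pics/i2.png

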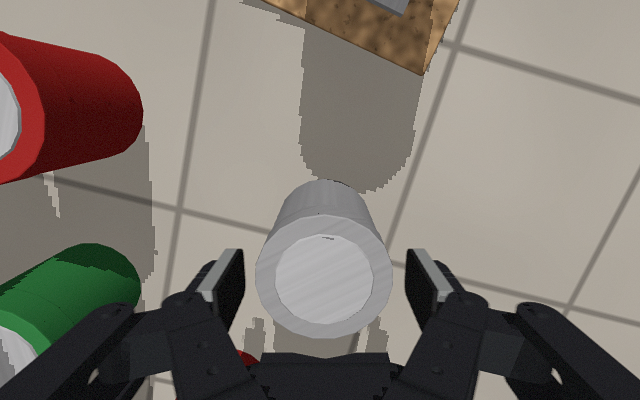

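>>> drive_tool --rows '[0,0,0,0,0,0,60,0,0,0,0,0,0,55,0,0,0,0,0,0,55,0,0,0,0,0,0,55,-10,0,0,0,0,0,55,-40,0,0,0,0,0,55,-90,0,0,0,0,0,55,-150,0,0,0,0,0,55,-190,0,0,0,0,0,55,-190,0,0,0,0,0,55]' --newtons 45

```text
clock: 48.52
eef_pos: [454.9, -337.3, 225.2]
tcp_rot: [0.634, 1.562, -0.674]
contact_force: [-0.3, -0.2, -1.6]
opening: 0.641
```

```bash
python3 - <<'E'
from h import *
st(); im,T=snap('wrist','i3'); im,_=snap('top','i3t'); print(rel([548.7,47.2,222],79.8)); print(rel([548.7,47.2,222],-100.2))
E
```

```text
t 48.52 tcp [ 454.9 -337.3  225.2] yaw_y 15.06 xdir [ 0.007 -0.005 -1.   ] F [-0.3 -0.2 -1.6] M [-0.    0.03 -0.06] op 0.641 q [-0.64  0.24  1.75 -0.    1.14 -0.9 ]
(array([  -1.3,  191.9, -345.1]), array([-6.475e+01,  1.300e-01,  1.000e-02]))
(array([  -1.3,  191.9, -345.1]), array([ 1.1525e+02,  1.0000e-02, -1.5000e-01]))
```

View pics/i3.png

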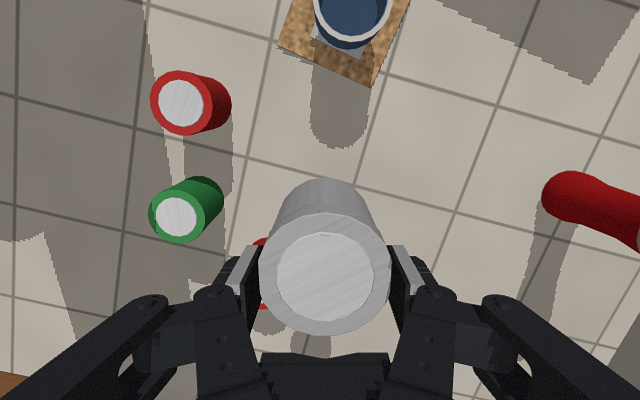

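>>> drive_tool --rows '[0,18,-32,-7,0,0,55,0,40,-72,-15,0,0,55,0,65,-116,-23,0,0,55,0,90,-161,-31,0,0,55,0,115,-206,-39,0,0,55,0,140,-251,-47,0,0,55,0,164,-295,-55,0,0,55,-1,182,-328,-62,0,0,55,-1,192,-345,-64.7,0,0,55,-1,192,-345,-64.7,0,0,55]'

```text
clock: 49.88
eef_pos: [548.3, 47.8, 220.4]
tcp_rot: [-1.721, 1.569, -1.899]
contact_force: [-1.1, 0.1, -2.0]
opening: 0.632
```

```bash
python3 - <<'E'
from h import *
st(); im,T=snap('wrist','i4'); print(rel([548.7,47.2,137],79.8))
E
```

```text
t 49.88 tcp [548.3  47.8 220.4] yaw_y 79.8 xdir [-0.001 -0.002 -1.   ] F [-1.1  0.1 -2. ] M [-0.03  0.06 -0.04] op 0.632 q [ 0.09  0.23  1.78 -0.    1.13 -1.31]
(array([83.6,  0.6,  0.5]), array([-0.08, -0.01,  0.13]))
```

View pics/i4.png

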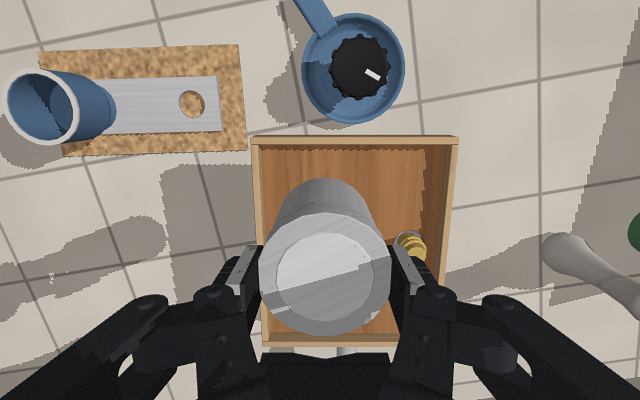

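>>> drive_tool --rows '[25,0.6,0.5,0,0,0,55,55,0.6,0.5,0,0,0,55,75,0.6,0.5,0,0,0,55,84,0.6,0.5,0,0,0,55,87,0.6,0.5,0,0,0,55,88,0.6,0.5,0,0,0,55,89,0.6,0.5,0,0,0,55]'

```text
clock: 50.8
eef_pos: [549.2, 47.1, 132.3]
tcp_rot: [-1.078, 1.569, -1.258]
contact_force: [-0.8, -1.4, 6.5]
opening: 0.635
```

```bash
python3 - <<'E'
from h import *
st()
E
```

```text
t 50.8 tcp [549.2  47.1 132.3] yaw_y 79.71 xdir [ 0.001 -0.002 -1.   ] F [-0.8 -1.4  6.5] M [-0.2   0.05 -0.06] op 0.635 q [ 0.08  0.33  1.86 -0.    0.95 -1.31]
```

Touching the floor. I'll release with a limited opening and rise.

>>> drive_tool --rows '[0,0,0,0,0,0,66,0,0,0,0,0,0,72,0,0,0,0,0,0,80,0,0,0,0,0,0,80,-15,0,0,0,0,0,80,-60,0,0,0,0,0,80,-120,0,0,0,0,0,80,-180,0,-30,0,0,0,100,-200,0,-60,0,0,0,100,-200,0,-60,0,0,0,100]'

```text
clock: 52.05
eef_pos: [489.7, 58.6, 335.8]
tcp_rot: [-0.043, 1.565, -0.222]
contact_force: [-0.4, 0.1, 0.3]
opening: 0.998
```

```bash
python3 - <<'E'
from h import *
st(); im,T=snap('wrist','j1'); im,_=snap('scene','j1s'); crop(im,'j1sz',130,140,480,340,2); im,_=snap('top','j1t')
E
```

```text
t 52.05 tcp [489.7  58.6 335.8] yaw_y 79.74 xdir [ 0.006 -0.001 -1.   ] F [-0.4  0.1  0.3] M [-0.01 -0.02  0.02] op 0.998 q [ 0.12  0.04  1.75 -0.    1.35 -1.27]
```

View pics/j1.png

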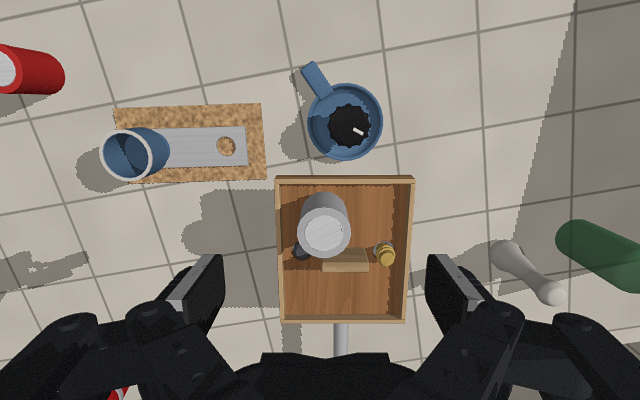

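View pics/j1sz.png

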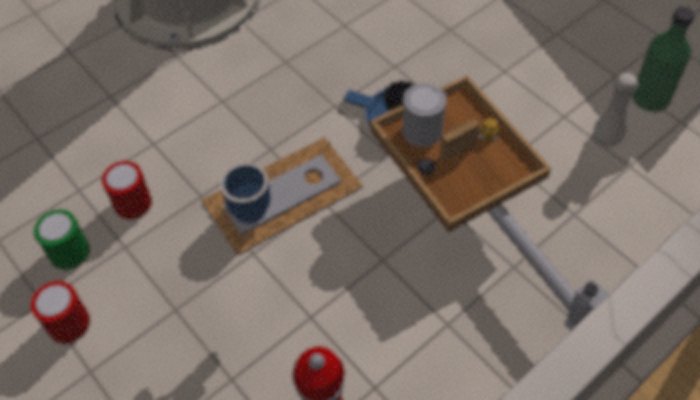

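View pics/j1t.png

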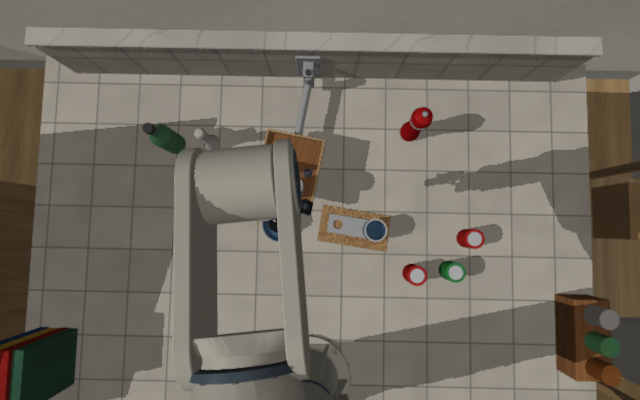

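The tin stands upright on the tray, the knob is in the rest and the mortar is on the mat. I'll check the crate at the right edge, top (587,340), in case it holds another steel tin.

```bash
python3 - <<'E'
from h import *
a=cv2.imread('pics/j1t.png')[280:400,530:640]; b=cv2.imread('pics/a_scene.png')[240:400,0:110]
a=cv2.resize(a,(440,480),interpolation=2); b=cv2.resize(b,(330,480),interpolation=2)
cv2.imwrite('pics/k.png',np.hstack([a,b]))
print(px2w('top',608,320,70),px2w('top',556,295,0), px2w('top',590,200,0))
im,_=snap('scene','k2')
E
```

```text
[ 200.61695069 -836.90529442   70.        ] [ 254.93227318 -737.26995576    0.        ] [ 542.4704154  -848.15223347    0.        ]
```

View pics/k.png

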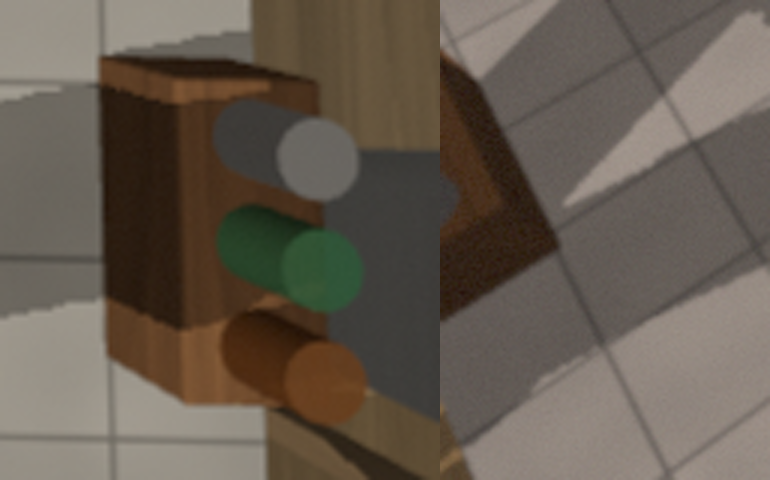

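View pics/k2.png

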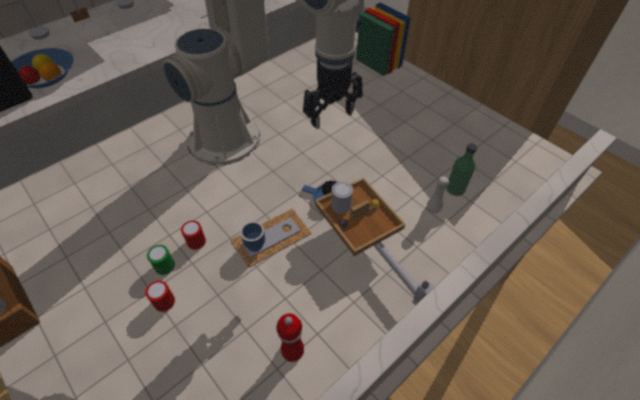

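A grey cylinder stands on the crate beside green and orange ones, probably decor. Its size is too close to a tin to dismiss, so I'll take one closer look. There is plenty of time.

```bash
python3 - <<'E'
from h import *
print(rel([230,-700,370],-90))
E
```

```text
(array([ -36.6, -792.5, -120.4]), array([169.7,   0.2,   0. ]))
```

>>> drive_tool --rows '[-36,-50,0,10,0,0,100,-36,-110,0,20,0,0,100,-36,-170,0,30,0,0,100,-36,-230,0,40,0,0,100,-36,-290,0,50,0,0,100,-36,-350,-10,60,0,0,100,-36,-410,-30,70,0,0,100,-36,-470,-50,80,0,0,100,-36,-530,-60,90,0,0,100,-36,-580,-70,100,0,0,100]'

```text
clock: 53.5
eef_pos: [316.2, -502.5, 367.3]
tcp_rot: [-0.801, 1.569, -2.733]
contact_force: [0.8, -0.5, 0.1]
opening: 1.001
```

```bash
python3 - <<'E'
from h import *
st(); print(rel([230,-700,370],-90))
E
```

```text
t 53.5 tcp [ 316.2 -502.5  367.3] yaw_y -20.7 xdir [-0.001 -0.001 -1.   ] F [ 0.8 -0.5  0.1] M [ 0.02 -0.05 -0.02] op 1.001 q [-1.01  0.2   1.5  -0.    1.44 -0.65]
(array([ -2.5, -10.8, 215.2]), array([6.93e+01, 9.00e-02, 2.00e-02]))
```

>>> drive_tool --rows '[0,0,40,10,0,0,100,0,-3,90,20,0,0,100,0,-6,140,30,0,0,100,0,-10,190,40,0,0,100,0,-10,215,50,0,0,100,0,-10,215,60,0,0,100,0,-10,215,69,0,0,100,0,-10,215,69,0,0,100]'

```text
clock: 54.5
eef_pos: [230.6, -700.4, 365.5]
tcp_rot: [-0.708, 1.568, 2.439]
contact_force: [0.0, -0.4, 0.5]
opening: 1.002
```

```bash
python3 - <<'E'
from h import *
st(); im,T=snap('wrist','l1')
E
```

```text
t 54.5 tcp [ 230.6 -700.4  365.5] yaw_y -89.66 xdir [-0.002  0.002 -1.   ] F [ 0.  -0.4  0.5] M [-0.01  0.03 -0.04] op 1.002 q [-1.25  0.45  1.16 -0.    1.54  0.31]
```

View pics/l1.png

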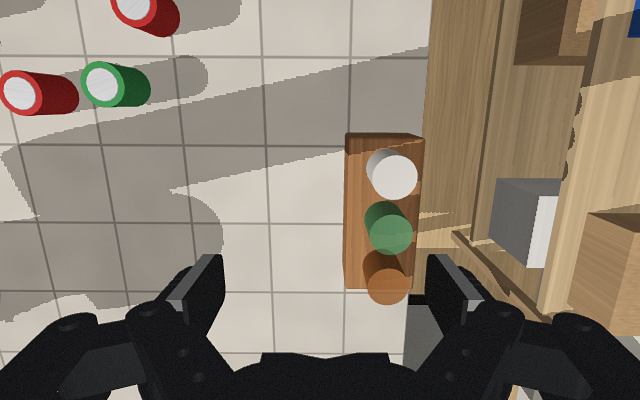

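These are plain white, green and brown jars with no steel body or lid rim, part of the backdrop rack, so not tins. I'll take a final overall check from here and then hand in.

```bash
python3 - <<'E'
from h import *
im,_=snap('top','m1'); im2,_=snap('scene','m2')
a=cv2.resize(im[120:280,140:500],None,fx=2,fy=2,interpolation=2); cv2.imwrite('pics/m1z.png',a); st()
E
```

```text
t 54.65 tcp [ 230.8 -700.2  366.6] yaw_y -89.52 xdir [-0.002  0.001 -1.   ] F [ 0.8 -0.1 -0.6] M [ 0.03 -0.03  0.01] op 1.001 q [-1.25  0.45  1.16 -0.    1.54  0.31]
```

View pics/m1z.png

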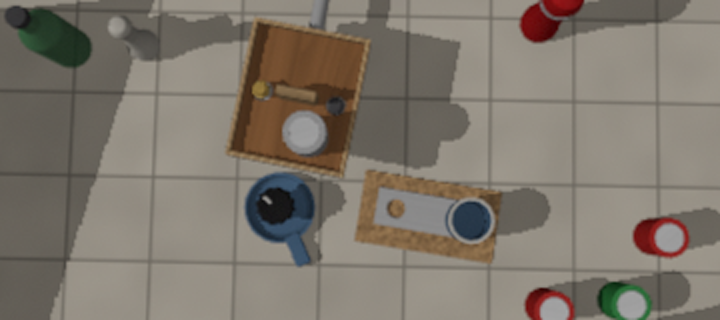

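View pics/m1.png

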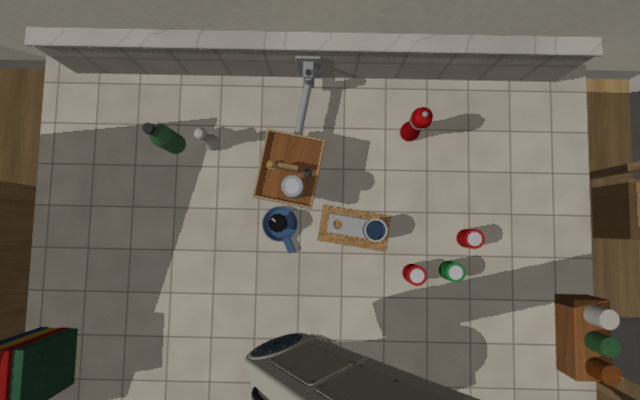

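The final view shows everything in place: knob in rest, mortar on mat, tray on carrier, tin on tray, bystanders unmoved, no other steel tin.

```bash
python3 -c "
from rig import sign_off; print(sign_off())"
```

```text
the job is handed in; nothing more can be done
None
```

The changeover is finished and handed in at about 55 s of the 210 s allowed.

- **Knob:** I unscrewed it a little over two turns in three grips. It came off with only its own weight on the wrist and stands in the blue spoon rest.
- **Mortar:** It is upright on the cork mat, with its strap along the mat's long side.
- **Tray:** It is over the stud and pin. It touched down at the height worked out for sitting flush on the carrier, and it looks level in the pictures.
- **Tin:** Only one steel tin was present. It was knocked aside partway through, so I located it again and stood it upright on the tray.

The last top view showed everything in place. The pepper mill, pestle, oil bottle and the red and green look-alikes stand where they were. A pale jar in the rack at the right edge could have passed for a tin from above. A closer look showed a plain jar with no steel lid or rim, so I left it alone.

None of the checks failed. One set disagreed slightly: the camera and grip estimates of the stud position differed by 1–2 mm. I corrected this by sighting the stud through the tray's hole before lowering.

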